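# Load the balance rack at the wok station

### The job

Hang the three steel caddies by their hooks on the pivoting bar, boxes towards the robot, alternating sides so that the bar never leans more than about ten degrees: first either small caddy on one side, then the wide one across both places of the other side, then the second small one in the free place beside the first. Let go of each before fetching the next; at the end the bar must stay about level with all three hanging, and the other things on the counter must stay where they are.

Things in the scene. Friction and masses are not known exactly. Their poses are not given: they have to be found in the camera images.
- bar_mid (a point): Middle of the top edge of the balance rack's pivoting bar, turns with it. Flat aluminium bar on edge: 420 long (y), 40 high, 8 thick (x), top edge 200 above the counter when level. A fixed post stands just behind it (+x) at its middle, ending level with the top edge. x: across the bar, roughly away from the robot; y: along it to the left end; z: up. Caddies hang with the hook over it, box on the -x side
- place_left (a point): Middle of the bar's left side, on the top edge, at y = +125 from bar_mid; turns with the bar. Lugs 12 high, 6 wide stand on the top edge at y = +45, +125, +207 from bar_mid and bound two hanging places, each about 74 long: inner centred at y = +85, outer at +165. A small caddy takes one place; the wide one takes both, its hooks either side of the lug at this point
- place_right (a point): The same on the right side, at y = -125 from bar_mid: lugs at y = -45, -125, -207; inner place centred at y = -85, outer at -165
- bar (a joint): Lean of the bar about its x axis, rad: 0 level, positive = left (+y) end up, stops at +-0.3; pivot 20 below bar_mid. A damped spring (1.7 Nm/rad) levels it; it yields to light pushes and settles in about 1 s. One small caddy leans it 0.07 (inner place) or 0.14 (outer); the wide one alone, or two small on one side, about 0.22; wide opposite two small balances
- wide_mid (a point): Wide caddy: open steel box 60 (x) x 130 (y) x 50 high with a tall bail; 148 high overall, about 300 g. This point: centre in plan, 75 above the underside. x points to its hook side, z up. At the start it stands on the counter, x roughly away from the robot (within 0.35 rad)
- wide_grip (a point): Wide caddy: centre of the dark wooden grip bar on top of the bail, over the box's centre, 140 above the underside. The bar runs along y, 124 long, 12 thick in x, 16 high, with open space below it down to the box
- wide_hook (a point): Wide caddy: inner top of its hook side, resting on the bar's top edge when hung; 40.5 behind (+x) the grip, 100 above the underside. Here two hooks side by side, centred 40 left and 40 right of this point: flat steel 34 wide in y bent to an upside-down U open downward, gap 13 in x centred on this point, back lip reaching 37 below it with a flared end, lip's outer side up to 16 behind this point
- small_a_mid (a point): Small caddy (one of two alike): open steel box 60 (x) x 60 (y) x 50 high with a tall bail; 148 high overall, about 150 g. This point: centre in plan, 75 above the underside. x points to its hook side, z up. At the start it stands on the counter, x roughly away from the robot (within 0.35 rad)
- small_a_grip (a point): Small caddy: centre of the dark wooden grip bar on top of the bail, over the box's centre, 140 above the underside. The bar runs along y, 54 long, 12 thick in x, 16 high, with open space below it down to the box
- small_a_hook (a point): Small caddy: inner top of its hook side, resting on the bar's top edge when hung; 40.5 behind (+x) the grip, 100 above the underside. Here one hook centred on this point: flat steel 34 wide in y bent to an upside-down U open downward, gap 13 in x centred on this point, back lip reaching 37 below it with a flared end, lip's outer side up to 16 behind this point
- small_b_mid (a point): Small caddy (one of two alike): open steel box 60 (x) x 60 (y) x 50 high with a tall bail; 148 high overall, about 150 g. This point: centre in plan, 75 above the underside. x points to its hook side, z up. At the start it stands on the counter, x roughly away from the robot (within 0.35 rad)
- small_b_grip (a point): Small caddy: centre of the dark wooden grip bar on top of the bail, over the box's centre, 140 above the underside. The bar runs along y, 54 long, 12 thick in x, 16 high, with open space below it down to the box
- small_b_hook (a point): Small caddy: inner top of its hook side, resting on the bar's top edge when hung; 40.5 behind (+x) the grip, 100 above the underside. Here one hook centred on this point: flat steel 34 wide in y bent to an upside-down U open downward, gap 13 in x centred on this point, back lip reaching 37 below it with a flared end, lip's outer side up to 16 behind this point
- trivet: Bystander: round cast-iron trivet, 150 across, 17 high; origin under its centre
- spatula: Bystander: steel spatula 270 long lying on the counter along its x; origin on its underside
- dish: Bystander: glazed dipping dish 90 across, 30 high; origin under its centre
- cruet: Bystander: closed empty glass cruet 72 across, 157 high; origin under its centre
- jar: Bystander: amber glass jar with steel lid, 70 across, 100 high; origin under its centre
- mortar: Bystander: white ceramic mortar, 100 across, 70 high; origin under its centre
There are look-alikes about, which are no part of the job. What is shaped like the part that bears small_b_mid but red is not meant. What is shaped like the part that bears small_a_mid but green is not meant.

How it is judged:
By the outcome, as a careful person would: the job done as asked, in the order asked, and still so for the second after the job is handed in, with the robot touching nothing.
It also fails if it takes over 72 s, if anything falls off the work surface, if the arm or the gripper's body presses on something with over 40 N, if the wrist force passes 120 N, or if a joint passes its speed limit or range.

### The arm

A 6-joint arm with a two-finger parallel gripper is mounted at the origin on the work surface. World frame = base frame: x ahead of the robot, y to its left, z up, the work surface at z = 0. Lengths are in mm, angles in degrees, forces in N, time in s.
With the tool pointing down it reaches from about 350 to 850 mm from the base axis. Payload 8.1 kg.
Tool frame: the origin (TCP) lies between the finger pads; the fingertips stand 22 mm ahead of it and the grasp point (between the pads) lies 3 mm ahead of it; z points along the fingers, y is the direction in which the jaws open and shut (so a half turn about z gives the same grasp; the last joint's range is limited). The gripper opens to 85 mm and grips with 20 to 120 N. Pads are 22 mm wide; open, the fingers measure 114 mm over their backs; the gripper's body (76 mm by 85 mm) begins 54 mm behind the grasp point. The pads swing forward as they close: fully open they stand 13 mm farther back than shut.
Start: joints at [67.586, 7.471, 85.268, -0, 87.261, -4.893], TCP at [180.612, 572.175, 253.292] pointing down, gripper open.
Joint ranges: [-169.43, 169.43], [-51.17, 129.36], [1.28, 143.12], [-76.62, 256.62], [0, 156.53], [-152.29, 152.29]. Speed limits (degrees/s): [136.94, 136.94, 159.86, 180, 180, 180].

### API

Orientations are given as [roll, pitch, yaw] about the fixed x, y, z axes, in that order (R = Rz(yaw) Ry(pitch) Rx(roll)).
In Python, from bench import r gives the robot as it stands.
- The arm moves only by the tool drive_tool, never from a script. Its argument "moves" is a list of rows, each a list of 2 entries, a list of its own where there are three numbers: the shift along the world's x, y, z in mm, then the turn about the world's z in degrees. A call has exactly 8 rows; each row is the pose to reach, as a shift and turn from the pose commanded when the call began; what a row does not reach only later rows make up. A row lasts 1/12 s, in which the tool goes at most 41.7 mm and 7.16 degrees, less where a joint would pass 70% of its speed; a pose out of reach is approached as far as the arm can. A call with a gripper value outside its range is refused whole. "fingers" is the finger opening in mm, from 0 to 85.4, set as the call begins (left out, the last holds). The fingers move at their own pace and stop on an object; "squeeze" is the grip in N (left out, the last holds). Time passes only in rows, so rows that repeat a pose let the fingers close, or fill a call up. It gives the time, the measured TCP pose, the force and the opening at its end, in the units of the state.
- r.sense(): the state, without advancing time (a new reading comes with each control period).
- r.snapshot(name): name is "scene" or "side" or "wrist"; returns a dict with "pixels" (480x640x3 uint8, red, green, blue), "camera_matrix" (3x3 intrinsics, pixels), "k1" (the pictures are not rectified: a ray, as slopes to the right and down, at radius r is drawn at 1 + k1 r^2 times it, then the intrinsics apply), "xyz" and "orientation" of the camera in the world. Camera axes: x right, y down, z forward; pixel columns grow to the right and rows downward; lengths in mm; the calibration is good to about 2 mm. A picture is of the moment at which its call begins. There is no depth.
- r.hand_in(): hands the job in, once; it reports no verdict.
The state is a dict: "time": time; "joint_pos": joint angles; "qd": joint speeds; "joint_efforts": joint torques, N m; "tool_pos": TCP position; "tcp_rot": TCP orientation; "ft_force": force on the tool from outside, world axes, zero at the start; "wrist_torque": the same for the moment, N m; "finger_gap": finger opening in mm.
Only numpy, scipy, OpenCV 4.12 (cv2) and the standard library are available. Lean on these libraries where they do the work, as an engineer would, in place of code of your own. Each camera call takes 0.05 s, during which the arm holds its last target.

## Working session

There is one attempt and no reset: what is moved stays moved. The work goes in short steps, Python scripts to look and compute and a tool call to move; the robot and the scene stay as the last step left them, time stands still between calls to the robot, and variables do not carry over. Pictures are saved under pics/ and viewed, and the job is handed in when it is done.

Besides the shell and the picture viewer there is one more tool, called after ">>>" as name(argument=value, ...) on one line, values as JSON. drive_tool: Moves the arm, as the interface text tells. Its arguments: {"type":"object","properties":{"moves":{"type":"array","items":{"type":"array"}},"fingers":{"type":"number"},"squeeze":{"type":"number"}},"required":["moves"]}

```bash
ls; mkdir -p pics; cat > h.py <<'E'
import numpy as np, cv2
from scipy.spatial.transform import Rotation as R
from bench import r
def snap(n,f=None):
    s=r.snapshot(n)
    if f: cv2.imwrite('pics/'+f+'.png',s['pixels'][:,:,::-1])
    return s
def rot(s):
    o=np.array(s['orientation'],float)
    return o if o.shape==(3,3) else R.from_euler('xyz',o,degrees=True).as_matrix()
def ray(s,u,v):
    K=np.array(s['camera_matrix']);k=s['k1']
    p=cv2.undistortPoints(np.array([[[u,v]]],float),K,np.array([k,0,0,0,0.]))[0,0]
    d=rot(s)@np.array([p[0],p[1],1]);return np.array(s['xyz'],float),d/np.linalg.norm(d)
def onz(s,u,v,z):
    o,d=ray(s,u,v);return o+d*(z-o[2])/d[2]
def tri(l):
    A=np.zeros((3,3));b=np.zeros(3)
    for s,u,v in l:
        o,d=ray(s,u,v);P=np.eye(3)-np.outer(d,d);A+=P;b+=P@o
    X=np.linalg.solve(A,b)
    e=[np.linalg.norm((np.eye(3)-np.outer(ray(s,u,v)[1],ray(s,u,v)[1]))@(X-s['xyz'])) for s,u,v in l]
    return X,e
def proj(s,X):
    c=rot(s).T@(np.array(X,float)-np.array(s['xyz']))
    a=c[:2]/c[2];a=a*(1+s['k1']*(a@a));K=np.array(s['camera_matrix'])
    return K[:2,:2]@a+K[:2,2]
E
python3 - <<'E'
from h import *
import pickle
for n in ['scene','side','wrist']:
    s=snap(n,n+'0');pickle.dump(s,open(n+'0.pkl','wb'))
    print(n,np.array(s['camera_matrix']).round(1).tolist(),s['k1'],s['xyz'],s['orientation'])
print(r.sense())
E
```

```text
pics
scene [[561.7, 0.0, 329.4], [0.0, 561.7, 233.7], [0.0, 0.0, 1.0]] -0.02727370226854307 [1216.39310977  597.92534137 1246.08051188] [-141.62622363    0.41853612  133.39372552]
side [[516.2, 0.0, 321.8], [0.0, 516.2, 230.0], [0.0, 0.0, 1.0]] -0.15174561311263804 [  470.15823881 -1123.52609739   957.94756419] [-126.71051585    0.47956065   -6.02089744]
wrist [[384.1, 0.0, 318.3], [0.0, 384.1, 238.2], [0.0, 0.0, 1.0]] -0.02839254654140669 [115.01889722 591.25995171 373.11297909] [1.64350664e+02 1.67948372e-02 7.24656320e+01]
{'time': 0.15, 'joint_pos': array([ 6.75856331e+01,  7.50750306e+00,  8.53161623e+01,  5.88699077e-04,
        8.72616373e+01, -4.89296184e+00]), 'qd': array([-0.06092968, -0.05111103, -0.13728106,  0.06429715, -0.10644633,
        0.06518937]), 'joint_efforts': array([ 5.01342092e-04, -5.70060468e+01, -5.01162744e+01, -2.01456260e-04,
        9.50161018e-03, -3.83746112e-05]), 'tool_pos': array([180.45798723, 571.79840382, 252.4493935 ]), 'tcp_rot': array([-1.79915058e+02, -7.86168854e-03,  1.62478561e+02]), 'ft_force': array([-0.41831312, -0.21884325, -0.6350408 ]), 'wrist_torque': array([0.01104835, 0.02397818, 0.02763665]), 'finger_gap': 85.60464646063276}
```

View pics/scene0.png

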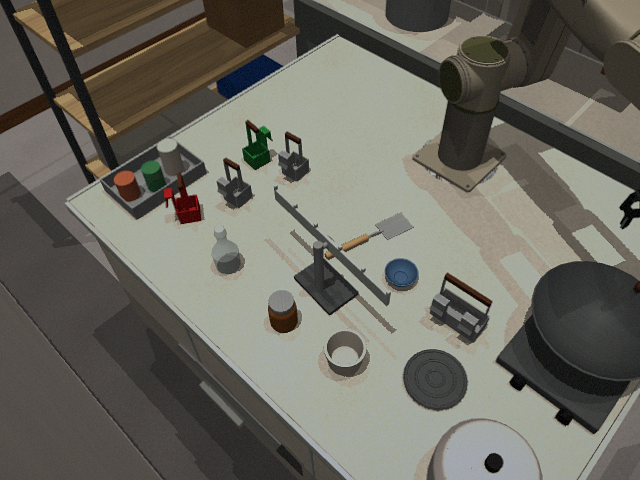

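View pics/side0.png

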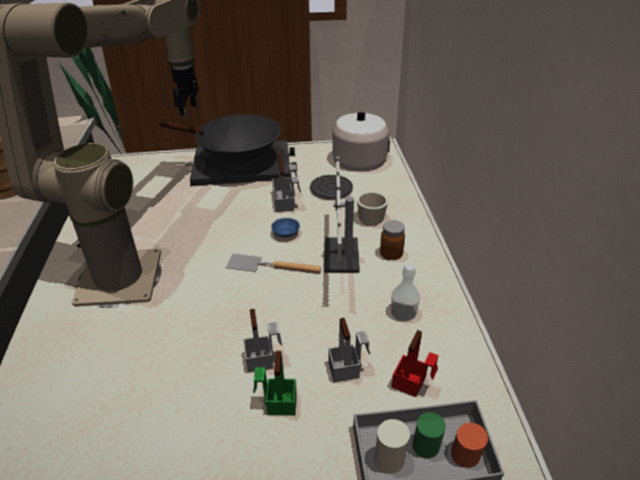

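View pics/wrist0.png

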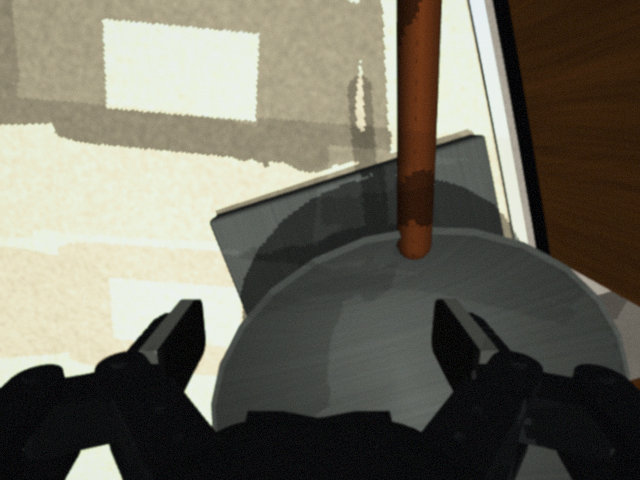

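```bash
python3 - <<'E'
from h import *
def crop(f,o,x0,y0,x1,y1,k):
    im=cv2.imread('pics/%s.png'%f)[y0:y1,x0:x1];cv2.imwrite('pics/%s.png'%o,cv2.resize(im,None,fx=k,fy=k,interpolation=cv2.INTER_CUBIC))
crop('scene0','c1',155,110,315,230,5)
crop('scene0','c2',260,180,400,320,4)
crop('scene0','c3',390,230,520,350,5)
crop('side0','c4',230,300,390,420,5)
crop('side0','c5',260,140,380,280,4)
E
```

```text
(no output)
```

View pics/c1.png

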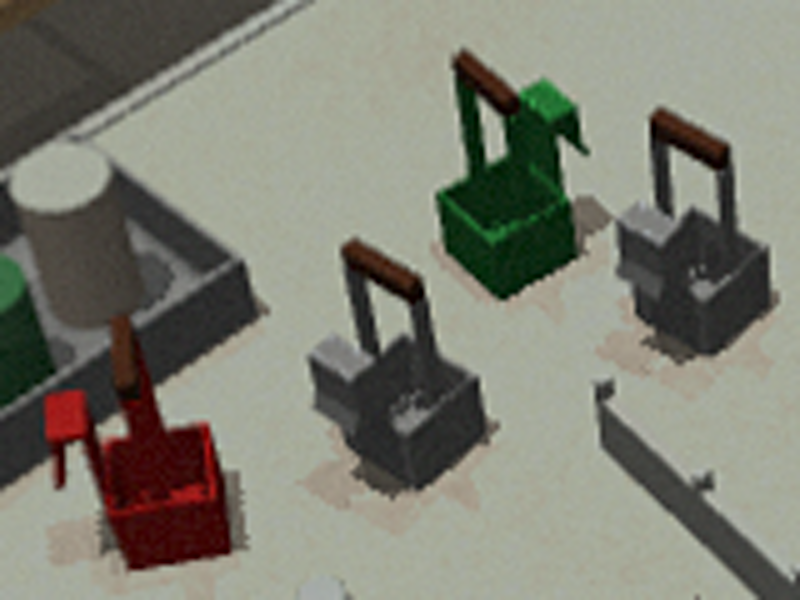

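View pics/c2.png

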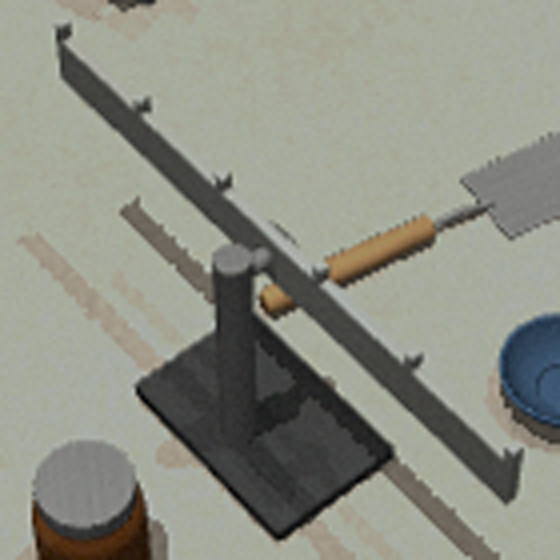

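View pics/c3.png

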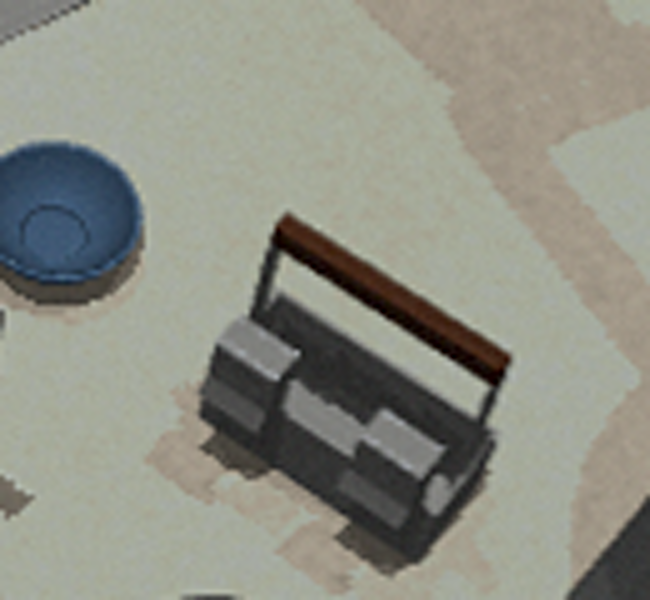

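View pics/c4.png

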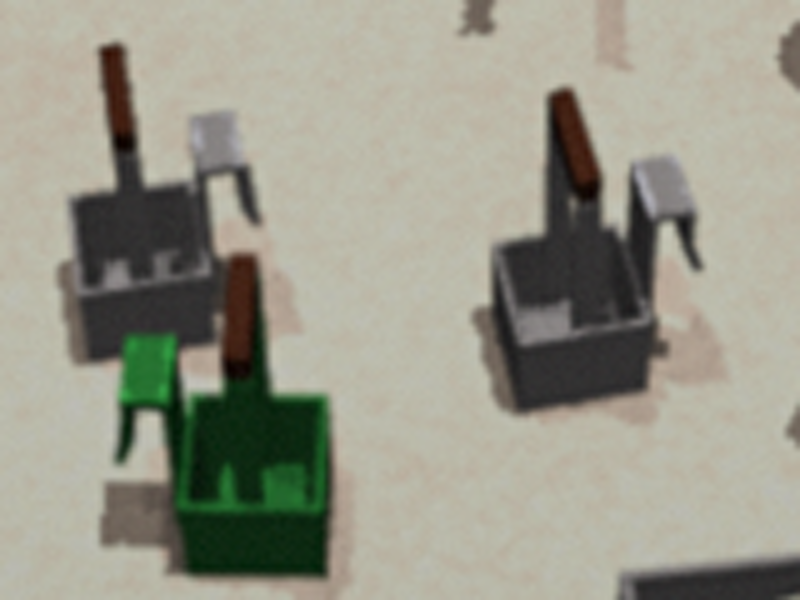

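View pics/c5.png

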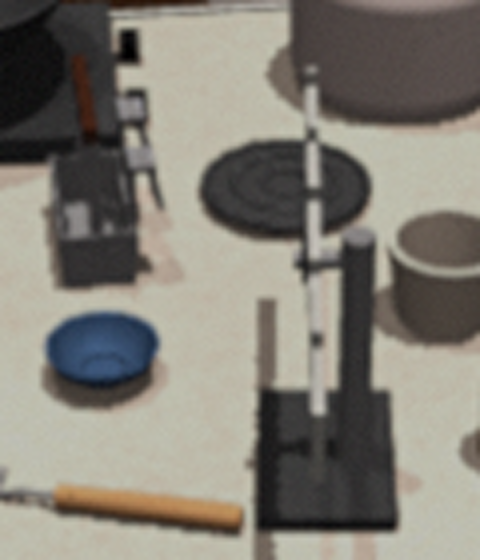

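```bash
python3 - <<'E'
from h import *
import pickle
S=pickle.load(open('scene0.pkl','rb'));T=pickle.load(open('side0.pkl','rb'))
def blobs(s,boxes):
    out=[]
    for (x0,y0,x1,y1) in boxes:
        im=s['pixels'][y0:y1,x0:x1].astype(int);R_,G,B=im[...,0],im[...,1],im[...,2]
        m=((R_-B>22)&(R_<140)&(R_>G*1.5)).astype(np.uint8)
        n,l,st,c=cv2.connectedComponentsWithStats(m)
        k=1+np.argmax(st[1:,4]);ys,xs=np.nonzero(l==k)
        p=np.c_[xs,ys].astype(float);mu=p.mean(0);w,v=np.linalg.eigh(np.cov((p-mu).T));d=v[:,1]
        t=(p-mu)@d;a=mu+d*t.min();b=mu+d*t.max();print(len(p),(mu+[x0,y0]).round(1),(a+[x0,y0]).round(1),(b+[x0,y0]).round(1))
        out.append([x+np.array([x0,y0]) for x in (mu,a,b)])
    return out
# small A: scene (232,165)/side(345,330); B: scene(292,140)/side(253,322); wide
bs=blobs(S,[(215,150,250,180),(280,125,310,150),(435,265,500,315)])
bt=blobs(T,[(335,312,358,345),(246,305,262,335),(272,148,292,180)])
for a,b in zip(bs,bt):
    X,e=tri([(S,*a[0]),(T,*b[0])]);print('mid',X.round(1),np.round(e,1))
    E=[]
    for i in (1,2):
        c=[tri([(S,*a[i]),(T,*b[j])]) for j in (1,2)];c=min(c,key=lambda q:sum(q[1]));E.append(c[0]);print('  end',c[0].round(1),np.round(c[1],1))
    d=E[0]-E[1];d*=np.sign(d[1]);print('  yaw',np.degrees(np.arctan2(-d[0],d[1])),np.linalg.norm(d))
# bar
pl=[((276.5,188.5),None),]
s_r=(260+63/4,180+32/4); s_l=(260+516/4,180+455/4)
t_l=(260+312/4,140+72/4); t_r=(260+318/4,140+410/4)
for a,b in ((s_r,t_r),(s_l,t_l)): print('bar',[v.round(1) for v in tri([(S,*a),(T,*b)])])
for u,v in((235,205),(293,178)): print(onz(S,u,v,0).round())
E
```

```text
52 [231. 163.] [237.5 166.8] [224. 159.]
46 [292.2 136.5] [298.9 140.2] [285.6 132.9]
207 [468.1 288.5] [490.3 302.6] [445.5 274.2]
81 [344.4 327.6] [341.6 318.4] [347.  336.3]
58 [252.9 318.2] [251.8 309.9] [254.  326.1]
65 [280.4 162.9] [278.8 153.9] [282.  172.2]
mid [ 590.1 -383.4  140.9] [0.6 0.6]
  end [ 587.9 -357.5  142.2] [0.8 0.8]
  end [ 592.7 -409.4  141.7] [1.4 1.4]
  yaw 5.2165288921696105 52.11376686500516
mid [ 397.2 -335.7  141.9] [0.9 0.9]
  end [ 394.8 -310.3  141.9] [1. 1.]
  end [ 399.8 -360.4  142.8] [1.2 1.2]
  yaw 5.677145465951284 50.35279126250403
mid [484.2 339.  142.5] [0.6 0.6]
  end [481.6 398.4 143.7] [0.9 0.9]
  end [487.3 277.2 143.3] [1.2 1.2]
  yaw 2.708647318330725 121.35326615240432Traceback (most recent call last):
  File "<stdin>", line 28, in <module>
AttributeError: 'list' object has no attribute 'round'. Did you mean: 'count'?
```

```bash
python3 - <<'E'
from h import *
import pickle
S=pickle.load(open('scene0.pkl','rb'));T=pickle.load(open('side0.pkl','rb'))
def X(a,b):
    x,e=tri([(S,*a),(T,*b)]);print(x.round(1),np.round(e,1))
s_r=(260+63/4,180+28/4); s_l=(260+512/4,180+455/4)
t_l=(260+311/4,140+68/4); t_r=(260+318/4,140+410/4)
X(s_r,t_r);X(s_l,t_l)
# post top
X((260+233/4,180+258/4),(260+359/4,140+238/4))
# lugs by scene on plane 206
for n,(u,v) in dict(r207=(63,30),r125=(142,103),r45=(222,180),l45=(320,272),l125=(413,360),l207=(513,456)).items(): print(n,onz(S,260+u/4,180+v/4,208).round(1))
for n,(u,v) in dict(l207=(311,70),l125=(312,133),l45=(313,188),r45=(317,338)).items(): print('side',n,onz(T,260+u/4,140+v/4,208).round(1))
E
```

```text
[ 606.3 -175.5  207. ] [0.5 0.5]
[656.8 235.4 208.3] [1.5 1.5]
[659.3  23.3 194.9] [1. 1.]
r207 [ 608.7 -173.6  208. ]
r125 [617.5 -93.4 208. ]
r45 [627.7 -14.8 208. ]
l45 [638.2  74.5 208. ]
l125 [647.9 154.4 208. ]
l207 [658.4 235.8 208. ]
side l207 [655.3 234.2 208. ]
side l125 [643.9 141.7 208. ]
side l45 [634.9  68.1 208. ]
side r45 [ 614.6 -105.1  208. ]
```

```bash
python3 - <<'E'
import cv2
im=cv2.imread('pics/side0.png')[190:270,310:380];cv2.imwrite('pics/c6.png',cv2.resize(im,None,fx=8,fy=7,interpolation=cv2.INTER_CUBIC))
E
```

```text
(no output)
```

View pics/c6.png

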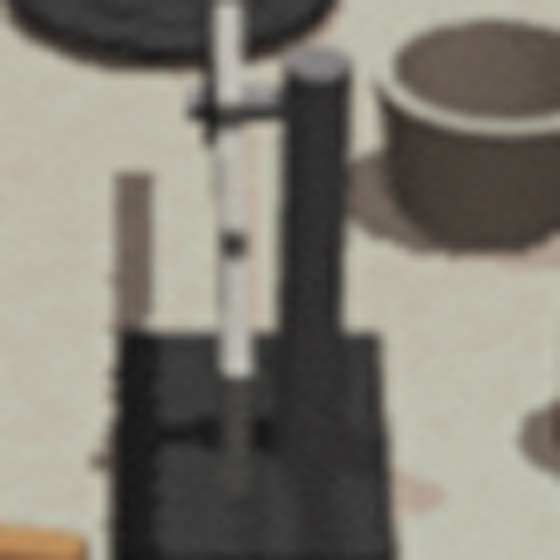

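>>> drive_tool(moves=[[[25,-32,8],-6],[[50,-65,16],-13],[[75,-97,24],-20],[[100,-130,32],-27],[[125,-162,40],-34],[[150,-195,48],-41],[[175,-227,56],-48],[[200,-260,64],-55]])

```text
time: 0.82
tool_pos: [380.6, 311.3, 317.3]
tcp_rot: [-180.0, 0.0, 107.1]
ft_force: [1.4, 0.6, -0.1]
finger_gap: 85.2
```

>>> drive_tool(moves=[[[25,-30,4],-5],[[50,-60,8],-10],[[75,-90,12],-13],[[100,-120,16],-13],[[125,-150,16],-13],[[140,-170,16],-13],[[150,-180,16],-13],[[150,-180,16],-13]])

```text
time: 1.48
tool_pos: [531.1, 130.9, 332.3]
tcp_rot: [-179.9, 0.0, 94.3]
ft_force: [-0.3, 1.3, -0.3]
finger_gap: 85.1
```

```bash
python3 - <<'E'
from h import *
import pickle
s=snap('wrist','w1');pickle.dump(s,open('w1.pkl','wb'));q=r.sense();print(q['time'],q['tool_pos'],q['tcp_rot'],s['xyz'],s['orientation'])
E
```

```text
1.5333 [530.19513053 132.3713174  332.44253332] [-1.79925733e+02 -1.19195304e-02  9.43551807e+01] [526.18709607 198.12611675 453.01822153] [1.64325675e+02 1.06145999e-01 4.27440524e+00]
```

View pics/w1.png

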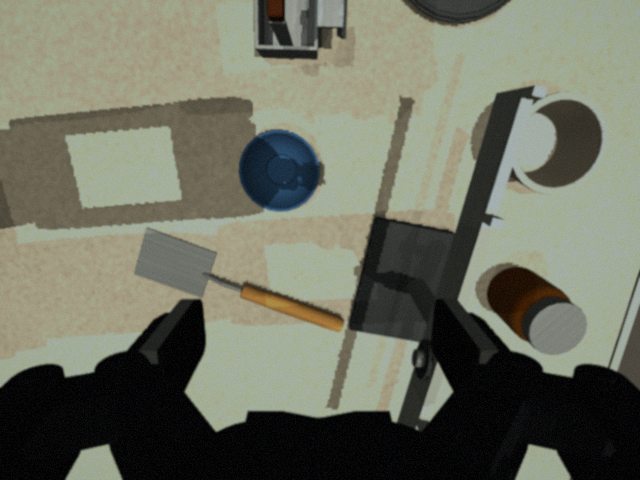

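>>> drive_tool(moves=[[[25,-10,0],-3],[[50,-20,0],-6],[[75,-35,0],-9],[[90,-45,0],-11],[[95,-50,0],-11],[[95,-50,0],-11],[[95,-50,0],-11],[[95,-50,0],-11]])

```text
time: 2.2
tool_pos: [624.0, 84.5, 333.4]
tcp_rot: [-180.0, -0.0, 83.6]
ft_force: [0.5, 0.1, 0.3]
finger_gap: 85.1
```

```bash
python3 - <<'E'
from h import *
import pickle
s=snap('wrist','w2');pickle.dump(s,open('w2.pkl','wb'));q=r.sense();print(q['time'],q['tool_pos'],q['tcp_rot'],s['xyz'],s['orientation'])
E
```

```text
2.25 [624.06146391  84.37930449 333.50144309] [ 1.79990362e+02 -2.15143893e-02  8.35940808e+01] [631.75788697 151.40679882 454.15943364] [ 1.64375911e+02  8.12710134e-02 -6.40971746e+00]
```

>>> drive_tool(moves=[[[0,-40,0],2],[[0,-80,0],4],[[-5,-120,0],6],[[-10,-160,0],8],[[-15,-185,0],10],[[-15,-200,0],11],[[-15,-200,0],11],[[-15,-200,0],11]])

```text
time: 2.92
tool_pos: [609.5, -116.8, 333.5]
tcp_rot: [180.0, -0.0, 94.4]
ft_force: [0.3, 0.5, 0.1]
finger_gap: 85.6
```

```bash
python3 - <<'E'
from h import *
import pickle
s=snap('wrist','w3');pickle.dump(s,open('w3.pkl','wb'));q=r.sense();print(q['time'],q['tool_pos'],q['tcp_rot'],s['xyz'],s['orientation'])
E
```

```text
2.9667 [ 609.72052412 -115.94796844  333.42528279] [ 1.79972272e+02 -2.52997753e-02  9.44750958e+01] [604.24592904 -49.66185029 454.26729787] [1.64377651e+02 2.09686779e-02 4.40027319e+00]
```

View pics/w2.png

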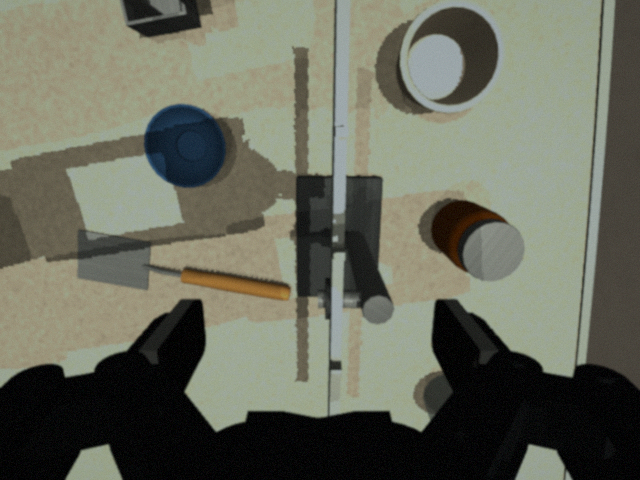

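View pics/w3.png

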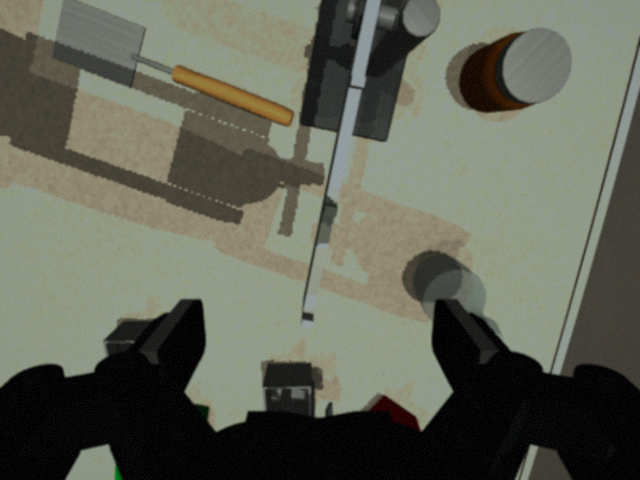

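```bash
python3 - <<'E'
import cv2
a=cv2.imread('pics/w2.png')[100:390,300:370];b=cv2.imread('pics/w3.png')[60:340,280:400]
a=cv2.resize(a,None,fx=4,fy=2,interpolation=cv2.INTER_CUBIC);b=cv2.resize(b,None,fx=4,fy=2,interpolation=cv2.INTER_CUBIC)
import numpy as np
h=580;c=np.zeros((h,a.shape[1]+b.shape[1]+10,3),np.uint8);c[:a.shape[0],:a.shape[1]]=a;c[:b.shape[0],a.shape[1]+10:]=b
cv2.imwrite('pics/c7.png',c)
for f,rows in(('w2',range(150,400,30)),('w3',range(70,320,25))):
    g=cv2.imread('pics/%s.png'%f)
    x0=318 if f=='w2' else None
    for y in rows:
        xx=320 if f=='w2' else int(355-(y-88)*(48/232))-14
        print(f,y,xx,g[y,xx:xx+30].mean(1).astype(int).tolist())
E
```

```text
w2 150 320 [155, 157, 155, 160, 162, 158, 156, 157, 157, 156, 150, 133, 98, 87, 121, 153, 165, 168, 164, 161, 163, 163, 164, 166, 166, 164, 168, 158, 157, 159]
w2 180 320 [33, 30, 33, 38, 46, 65, 59, 68, 67, 65, 61, 53, 62, 103, 151, 165, 167, 166, 166, 166, 163, 168, 166, 166, 161, 143, 101, 67, 64, 63]
w2 210 320 [52, 51, 52, 54, 52, 48, 50, 52, 52, 49, 47, 52, 78, 125, 157, 168, 165, 165, 165, 166, 168, 169, 164, 150, 120, 85, 59, 52, 49, 52]
w2 240 320 [31, 25, 31, 27, 32, 28, 30, 33, 27, 31, 27, 55, 98, 142, 157, 156, 152, 135, 99, 77, 77, 77, 77, 71, 55, 30, 29, 23, 27, 32]
w2 270 320 [53, 57, 56, 59, 54, 55, 59, 59, 58, 55, 49, 77, 115, 149, 159, 161, 163, 158, 159, 162, 163, 156, 147, 114, 78, 61, 54, 57, 57, 54]
w2 300 320 [145, 139, 120, 94, 77, 66, 58, 63, 56, 49, 62, 104, 152, 163, 168, 162, 162, 163, 162, 163, 165, 161, 153, 137, 133, 142, 148, 147, 145, 145]
w2 330 320 [158, 157, 156, 156, 155, 157, 161, 157, 135, 104, 100, 132, 156, 165, 165, 167, 162, 162, 164, 164, 164, 165, 161, 160, 159, 155, 156, 157, 157, 150]
w2 360 320 [157, 157, 154, 153, 156, 160, 157, 152, 1
[... 1102 characters left out ...]
150, 146, 156, 147, 149, 145, 140, 130, 133, 124, 126, 129, 130, 134, 133]
w3 220 313 [150, 145, 149, 148, 141, 121, 77, 46, 43, 59, 67, 65, 66, 66, 66, 62, 65, 61, 71, 78, 104, 133, 145, 147, 148, 146, 141, 139, 133, 133]
w3 245 308 [142, 140, 144, 145, 136, 116, 76, 53, 82, 111, 131, 151, 152, 155, 154, 152, 158, 154, 154, 152, 146, 133, 132, 134, 133, 136, 134, 134, 133, 130]
w3 270 303 [128, 131, 128, 133, 120, 99, 61, 65, 101, 132, 143, 143, 145, 144, 146, 146, 144, 143, 141, 141, 134, 132, 137, 138, 138, 141, 142, 143, 145, 148]
w3 295 298 [147, 144, 148, 143, 137, 115, 73, 73, 116, 144, 148, 150, 153, 151, 152, 150, 150, 148, 153, 151, 145, 144, 141, 144, 145, 149, 146, 149, 147, 149]
```

View pics/c7.png

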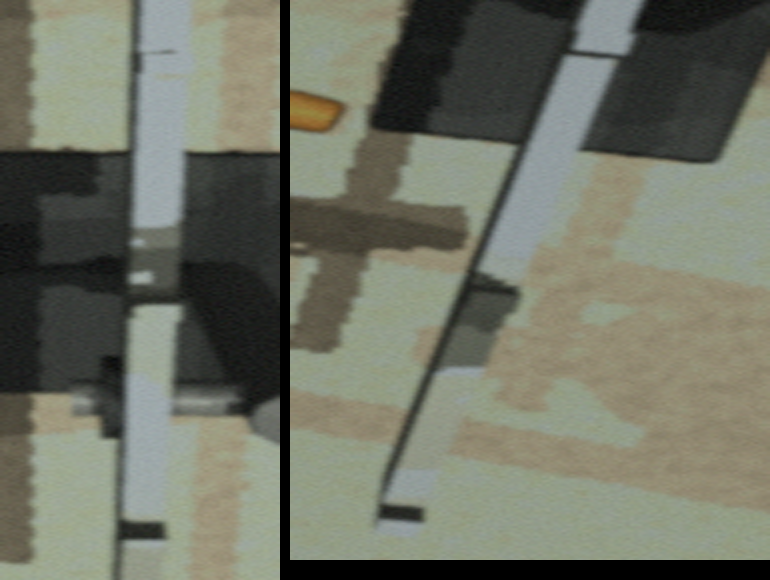

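```bash
python3 - <<'E'
from h import *
import pickle
A=pickle.load(open('w2.pkl','rb'));B=pickle.load(open('w3.pkl','rb'))
L=[(A,333.1,180),(A,332.7,210),(A,331.9,270),(A,331.1,300),(B,352.1,70),(B,347,95),(B,341.9,120),(B,336.8,145),(B,331.6,170),(B,311.3,270),(B,305.9,295)]
Rr=[(A,345.9,180),(A,344.3,210),(A,343.1,270),(B,365.1,70),(B,360.1,95),(B,354.6,120)]
for z in (200,203):
  P=np.array([onz(s,u+0.,v+0.,z) for s,u,v in L]);Q=np.array([onz(s,u,v,z) for s,u,v in Rr])
  f=np.polyfit(P[:,1],P[:,0],1);g=np.polyfit(Q[:,1],Q[:,0],1)
  print(z,f,(P[:,0]-np.polyval(f,P[:,1])).round(1),g,(Q[:,0]-np.polyval(g,Q[:,1])).round(1))
  print('edges at y=0',f[1],g[1],'yaw',-np.degrees(np.arctan(f[0])))
for n,s,u,v in(('l125',A,338,126),('l45',A,337,250),('r45',A,336,361),('r45',B,356,87),('r125',B,328,204),('r207',B,307,314)):
  print(n,onz(s,u,v,200).round(1),onz(s,u,v,212).round(1))
# stereo of edge height: same y from views A and B at lug r45
print([x for x in tri([(A,336,361),(B,356,87)])])
E
```

```text
200 [1.18821325e-01 6.23536425e+02] [-0.1 -0.   0.1 -0.1 -0.   0.   0.   0.  -0.   0.1 -0.1] [1.20152470e-01 6.31548464e+02] [ 0.3 -0.3 -0.  -0.1  0.1  0. ]
edges at y=0 623.5364249902337 631.548463774975 yaw -6.7761897306545835
203 [1.19019942e-01 6.23397642e+02] [-0.1 -0.   0.2 -0.  -0.  -0.   0.   0.  -0.   0.1 -0.1] [1.20449048e-01 6.31306788e+02] [ 0.3 -0.3  0.  -0.1  0.1  0. ]
edges at y=0 623.3976421888041 631.3067884368395 yaw -6.787410942082907
l125 [644.2 153.1 200. ] [643.6 153.1 212. ]
l45 [635.4  70.9 200. ] [635.3  74.7 212. ]
r45 [626.  -16.6 200. ] [626.3  -8.6 212. ]
r45 [625.5 -21.4 200. ] [624.5 -22.7 212. ]
r125 [614.3 -96.3 200. ] [613.8 -94.1 212. ]
r207 [ 605.8 -178.3  200. ] [ 605.8 -172.3  212. ]
[array([625.96924391, -20.70147859, 193.78331134]), [np.float64(0.06961215922917294), np.float64(0.06961215922949937)]]
```

>>> drive_tool(moves=[[[-3,-40,-5],0],[[-6,-80,-15],0],[[-9,-120,-30],0],[[-12,-160,-45],0],[[-15,-200,-60],0],[[-18,-240,-70],0],[[-20,-267,-75],0],[[-20,-267,-75],0]])

```text
time: 3.63
tool_pos: [588.1, -387.5, 254.9]
tcp_rot: [-179.8, -0.1, 94.3]
ft_force: [0.7, -0.6, 0.3]
finger_gap: 85.3
```

```bash
python3 - <<'E'
from h import *
import pickle
s=snap('wrist','w4');pickle.dump(s,open('w4.pkl','wb'));q=r.sense();print(q['time'],q['tool_pos'],q['tcp_rot'],s['xyz'],s['orientation'])
E
```

```text
3.6833 [ 589.19963502 -384.94558345  255.99109768] [-1.79874456e+02 -9.66020101e-02  9.43488701e+01] [ 583.51527313 -320.35427235  375.67907765] [164.41132035   0.25628515   4.27008882]
```

View pics/w4.png

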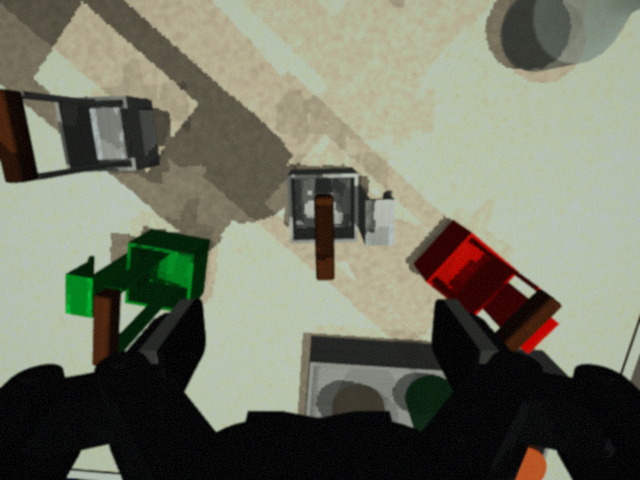

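```bash
cat >> h.py <<'E'
def grip(s,x0,y0,x1,y1,z=148):
    im=s['pixels'][y0:y1,x0:x1].astype(int);R_,G,B=im[...,0],im[...,1],im[...,2]
    m=((R_-B>22)&(R_<140)&(R_>G*1.5)).astype(np.uint8)
    n,l,st,c=cv2.connectedComponentsWithStats(m);k=1+np.argmax(st[1:,4])
    ct=cv2.findContours((l==k).astype(np.uint8),cv2.RETR_EXTERNAL,cv2.CHAIN_APPROX_NONE)[0][0]
    rc=cv2.minAreaRect(ct);bx=cv2.boxPoints(rc)+[x0,y0]
    bx=bx[np.argsort(bx[:,1])];a=bx[:2].mean(0);b=bx[2:].mean(0)
    # top-face centreline
    A=onz(s,*a,z);Bb=onz(s,*b,z);d=A-Bb
    print('px',a.round(1),b.round(1),'w',min(rc[1]),'ends',A.round(1),Bb.round(1),'mid',((A+Bb)/2).round(1),'len',np.linalg.norm(d).round(1),'yaw',np.degrees(np.arctan2(-d[0],d[1])).round(2))
    return (a+b)/2
E
python3 - <<'E'
from h import *
import pickle
s=pickle.load(open('w4.pkl','rb'));S=pickle.load(open('scene0.pkl','rb'));T=pickle.load(open('side0.pkl','rb'))
for z in(140,148): m=grip(s,300,180,350,300,z)
print(tri([(s,*m),(S,231,163),(T,344.4,327.6)]), tri([(s,*m),(T,344.4,327.6)]))
# hook
g=s['pixels'][190:260,350:410].astype(int).sum(2)
# green / red bounding
for u,v in((127,245),(205,250),(95,300),(100,345)): print(onz(s,u,v,50).round())
E
```

```text
px [323.2 196. ] [325.3 278.1] w 17.532699584960938 ends [ 588.4 -358.7  140. ] [ 594.  -412.8  140. ] mid [ 591.2 -385.8  140. ] len 54.3 yaw 5.93
px [323.2 196. ] [325.3 278.1] w 17.532699584960938 ends [ 588.2 -357.4  148. ] [ 593.6 -409.6  148. ] mid [ 590.9 -383.5  148. ] len 52.5 yaw 5.93
(array([ 590.41374369, -383.90935313,  141.25537337]), [np.float64(0.929655679169759), np.float64(0.5418967461346836), np.float64(0.9566366050554403)]) (array([ 590.23446536, -384.26527531,  142.19469547]), [np.float64(0.7952964721542015), np.float64(0.7952964721543356)])
[ 419. -430.   50.]
[ 489. -430.   50.]
[ 385. -487.   50.]
[ 386. -534.   50.]
```

>>> drive_tool(moves=[[[1,0,-20],1.4],[[2,0,-45],1.4],[[2,0,-70],1.4],[[2,0,-90],1.4],[[2,0,-105],1.4],[[2,0,-112],1.4],[[2,0,-113],1.4],[[2,0,-113],1.4]], fingers=50)

```text
time: 4.35
tool_pos: [592.6, -383.2, 145.8]
tcp_rot: [180.0, 0.0, 95.9]
ft_force: [-0.3, 1.1, 0.3]
finger_gap: 49.4
```

>>> drive_tool(moves=[[[0,0,0],0],[[0,0,0],0],[[0,0,0],0],[[0,0,0],0],[[0,0,0],0],[[0,0,0],0],[[0,0,0],0],[[0,0,0],0]], fingers=0, squeeze=60)

```text
time: 5.02
tool_pos: [592.4, -384.6, 146.7]
tcp_rot: [179.9, 0.1, 95.9]
ft_force: [-1.9, 0.1, 6.4]
finger_gap: 10.7
```

```bash
python3 - <<'E'
from h import *
q=r.sense();print(q['time'],q['tool_pos'],q['tcp_rot'],q['ft_force'],q['finger_gap'])
snap('wrist','w5')
E
```

```text
5.0167 [ 592.40792921 -384.63712826  146.74637367] [1.79907973e+02 9.83543717e-02 9.58617107e+01] [-1.8589167   0.06253778  6.3867573 ] 10.686252356636093
```

View pics/w5.png

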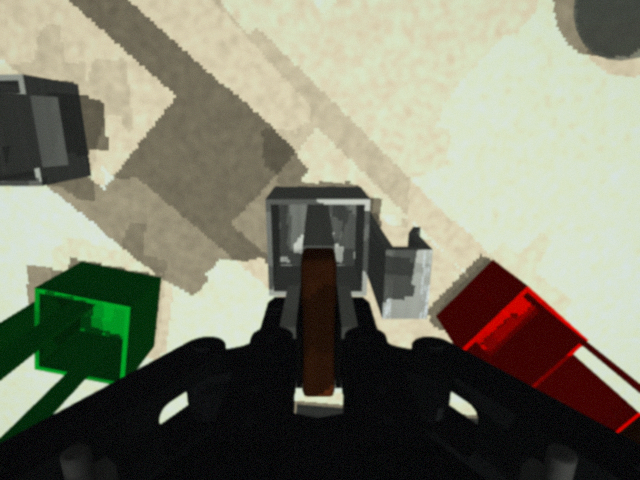

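>>> drive_tool(moves=[[[0,0,20],0],[[0,0,60],0],[[0,5,100],-1],[[0,20,133],-2],[[0,45,160],-3],[[-3,80,165],-5],[[-7,120,165],-7],[[-11,160,165],-9]])

```text
time: 5.73
tool_pos: [580.8, -223.0, 311.1]
tcp_rot: [179.9, 0.0, 86.7]
ft_force: [0.9, 0.1, -1.4]
finger_gap: 11.1
```

>>> drive_tool(moves=[[[-4,35,0],-1],[[-8,65,0],-2],[[-10,82,0],-3],[[-11,90,0],-3.7],[[-11,91,0],-3.7],[[-11,91,0],-3.7],[[-11,91,0],-3.7],[[-11,91,0],-3.7]])

```text
time: 6.4
tool_pos: [569.9, -134.2, 309.7]
tcp_rot: [-180.0, 0.0, 83.1]
ft_force: [0.7, 0.5, -0.9]
finger_gap: 10.3
```

```bash
python3 - <<'E'
from h import *
import pickle
q=r.sense();print(q['time'],q['tool_pos'],q['tcp_rot'],q['ft_force'],q['finger_gap'])
for n,f in(('wrist','w6'),('side','s6')): 
    s=snap(n,f);pickle.dump(s,open(f+'.pkl','wb'))
E
```

```text
6.4 [ 569.92716148 -134.22609994  309.73983502] [-1.79971953e+02  1.09420445e-02  8.31121292e+01] [ 0.68089065  0.51417615 -0.85282284] 10.336801177412637
```

View pics/w6.png

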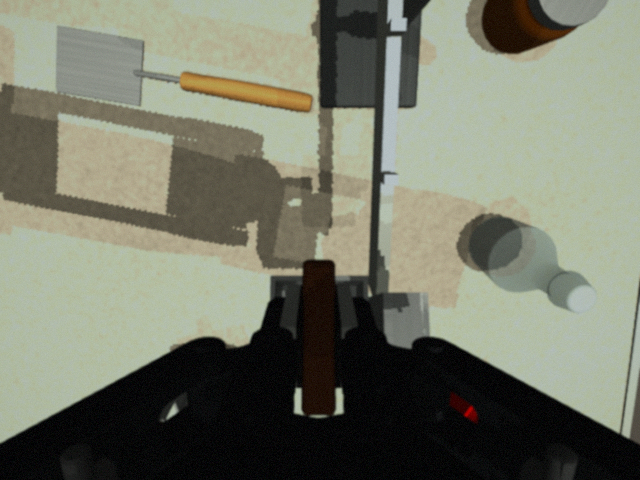

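View pics/s6.png

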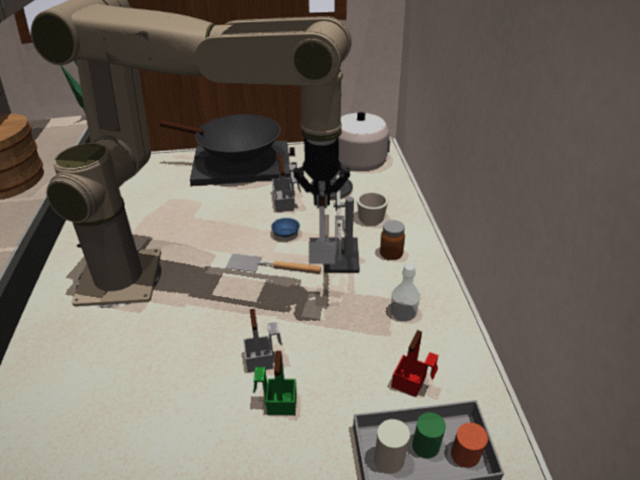

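```bash
python3 - <<'E'
from h import *
import pickle
s=pickle.load(open('w6.pkl','rb'));g=s['pixels']
for y in (297,305,315,325): print(y,g[y,365:435].mean(1).astype(int).tolist())
im=cv2.imread('pics/w6.png')[250:360,260:440];cv2.imwrite('pics/c8.png',cv2.resize(im,None,fx=4,fy=4))
tip=[569.9,-134.2,309.7]; ux=np.array([.993,-.1187,0]);uy=np.array([.1187,.993,0])
h=np.array(tip)+40.5*ux+[0,0,-46.7];print('hook expected',h)
for dx in(-6.5,6.5,8.5):
  for dy in(17,):
    print(dx,dy,proj(s,h+dx*ux+dy*uy+[0,0,2]).round(1))
for y in (305,): 
  for u in (372,428): print(onz(s,u,y,265))
E
```

```text
297 [56, 60, 56, 69, 73, 62, 42, 35, 28, 29, 28, 27, 26, 29, 27, 29, 30, 33, 48, 58, 56, 57, 54, 57, 61, 60, 59, 59, 55, 61, 58, 55, 55, 55, 57, 57, 57, 58, 61, 57, 56, 70, 83, 107, 114, 116, 115, 113, 113, 114, 115, 113, 114, 119, 125, 146, 148, 147, 139, 139, 141, 142, 144, 156, 162, 159, 161, 166, 168, 163]
305 [5, 5, 2, 10, 8, 17, 25, 28, 25, 24, 26, 37, 29, 30, 31, 33, 27, 36, 46, 54, 57, 61, 63, 59, 63, 62, 57, 56, 56, 53, 58, 58, 57, 60, 57, 56, 58, 63, 58, 57, 63, 63, 67, 73, 93, 106, 116, 114, 117, 117, 117, 119, 115, 121, 129, 137, 154, 153, 144, 130, 128, 129, 133, 149, 162, 170, 168, 171, 166, 168]
315 [2, 6, 12, 6, 7, 8, 7, 14, 22, 28, 26, 29, 28, 34, 28, 23, 21, 42, 68, 93, 110, 116, 113, 112, 112, 115, 113, 116, 108, 110, 110, 110, 115, 119, 116, 116, 115, 114, 114, 116, 114, 112, 112, 115, 112, 115, 120, 117, 117, 119, 119, 114, 119, 115, 116, 117, 120, 128, 119, 116, 110, 114, 114, 131, 160, 177, 182, 176, 177, 176]
325 [5, 5, 0, 5, 11, 2, 3, 7, 10, 12, 10, 20, 24, 28, 26, 20, 26, 40, 66, 90, 115, 118, 122, 121, 124, 124, 121, 117, 113, 117, 118, 112, 116, 117, 119, 119, 114, 120, 116, 116, 116, 118, 115, 115, 116, 115, 118, 111, 120, 118, 120, 117, 117, 121, 117, 115, 112, 120, 119, 115, 115, 113, 116, 124, 148, 169, 176, 180, 177, 178]
hook expected [ 610.1165  -139.00735  263.     ]
-6.5 17 [393.6 246.7]
6.5 17 [422.4 246.7]
8.5 17 [426.8 246.7]
[ 593.65476447 -148.79397045  265.        ]
[ 619.91452952 -152.01188046  265.        ]
```

View pics/c8.png

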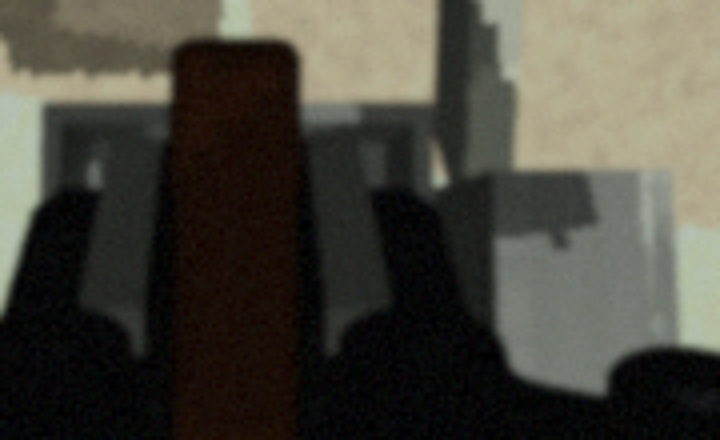

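```bash
python3 - <<'E'
from h import *
import pickle
s=pickle.load(open('w6.pkl','rb'));print(s['xyz'],s['orientation'])
tip=np.array([569.9,-134.2,309.7]); ux=np.array([.993,-.1187,0]);uy=np.array([.1187,.993,0]);uz=np.array([0,0,1])
g=tip-6.7*uz
for a,b,c in((-6,27,8),(6,27,8),(-6,-27,8),(0,0,8)): print('grip',a,b,c,proj(s,g+a*ux+b*uy+c*uz).round(1))
for a,b in((-30,30),(30,30)): print('box rim',proj(s,g+a*ux+b*uy-90*uz).round(1))
for z in(200,): print('bar lugs r125', proj(s,[630.6-125*.1187,25.6-125*.993,212]),proj(s,[630.6-45*.1187,25.6-45*.993,212]))
E
```

```text
[578.31089144 -67.31418528 430.48579962] [ 1.64338316e+02  9.98516078e-02 -6.90134167e+00]
grip -6 27 8 [299.5 258.5]
grip 6 27 8 [336.1 258.5]
grip -6 -27 8 [301.8 397.7]
grip 0 0 8 [318.  332.2]
box rim [265.9 198.6]
box rim [370.8 198.5]
bar lugs r125 [391.1010358  179.21995057] [398.20797152  23.7566987 ]
```

```bash
python3 - <<'E'
from h import *
import pickle
s=snap('scene','sc6');pickle.dump(s,open('sc6.pkl','wb'))
s=snap('wrist','w7')
im=cv2.imread('pics/sc6.png')[60:300,180:420];cv2.imwrite('pics/c9.png',cv2.resize(im,None,fx=2.5,fy=2.5))
E
```

```text
(no output)
```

View pics/c9.png

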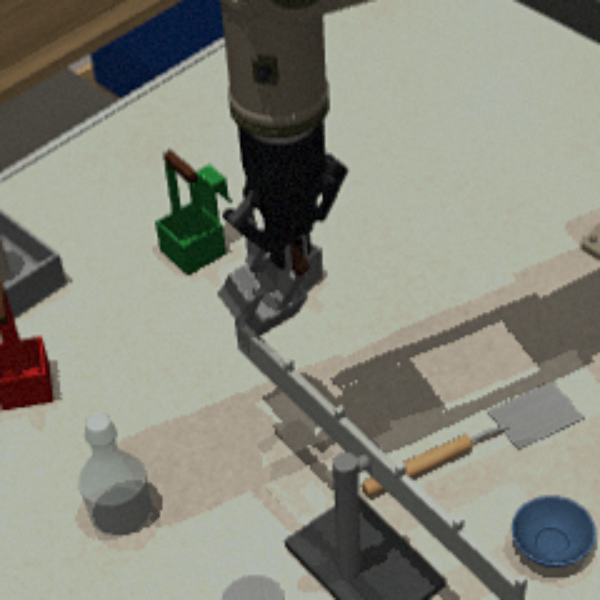

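View pics/w7.png

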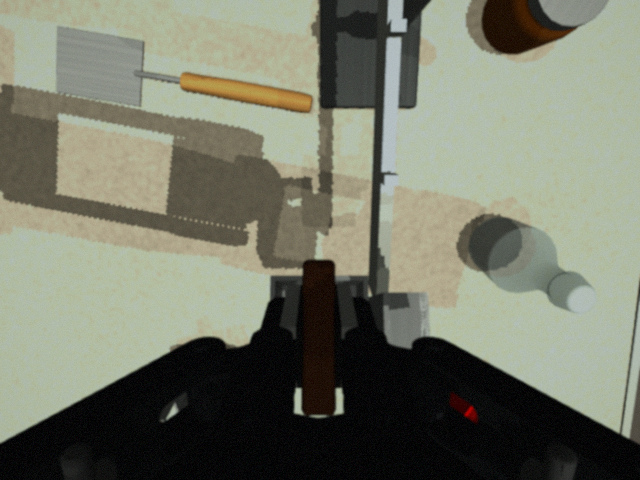

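>>> drive_tool(moves=[[[0,0,0],0],[[0,0,0],0],[[0,0,0],0],[[0,0,0],0],[[0,0,0],0],[[0,0,0],0],[[0,0,0],0],[[0,0,0],0]], squeeze=20)

```text
time: 7.27
tool_pos: [569.9, -132.9, 310.1]
tcp_rot: [180.0, 0.0, 83.2]
ft_force: [-0.1, 0.3, -1.0]
finger_gap: 10.9
```

```bash
cat > look.py <<'E'
from h import *
import sys,pickle
q=r.sense();print(q['time'],q['tool_pos'].round(1),q['tcp_rot'].round(1),q['ft_force'].round(1),q['finger_gap'].round(1))
for a in sys.argv[1:]:
    n,f=a.split(':');n={'w':'wrist','s':'side','c':'scene'}[n]
    s=snap(n,f);pickle.dump(s,open(f+'.pkl','wb'))
E
python3 look.py w:w8
```

```text
Traceback (most recent call last):
  File "look.py", line 3, in <module>
    q=r.sense();print(q['time'],q['tool_pos'].round(1),q['tcp_rot'].round(1),q['ft_force'].round(1),q['finger_gap'].round(1))
                                                                                                    ^^^^^^^^^^^^^^^^^^^^^
AttributeError: 'float' object has no attribute 'round'
```

```bash
sed -i "s/q\['finger_gap'\].round(1)/q['finger_gap']/" look.py
python3 look.py w:w8
```

```text
7.2667 [ 569.9 -132.9  310.1] [180.    0.   83.2] [-0.1  0.3 -1. ] 10.871470149309227
```

View pics/w8.png

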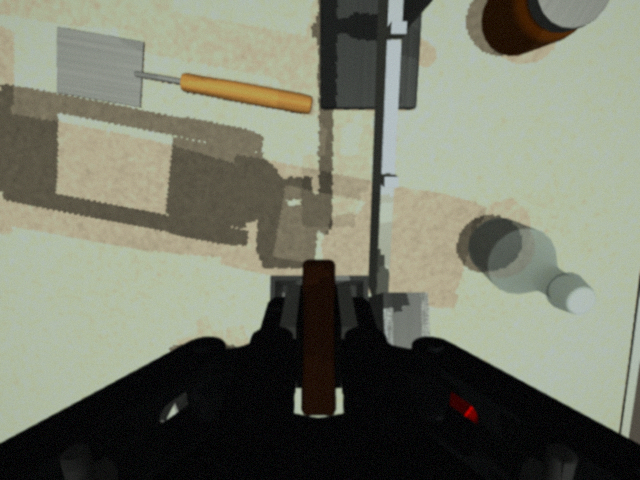

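>>> drive_tool(moves=[[[-10,0,0],0],[[-20,0,0],0],[[-20,-41,0],0],[[-20,-78,0],0],[[-20,-106,0],0],[[-20,-126,0],0],[[-20,-138,0],0],[[-20,-142,0],0]])

```text
time: 7.98
tool_pos: [549.6, -276.7, 309.7]
tcp_rot: [-180.0, 0.0, 83.1]
ft_force: [-0.1, -0.8, -1.6]
finger_gap: 10.7
```

```bash
python3 look.py w:w9 c:sc9; python3 -c "
import cv2
im=cv2.imread('pics/sc9.png')[60:300,150:390];cv2.imwrite('pics/c10.png',cv2.resize(im,None,fx=2.5,fy=2.5))"
```

```text
7.9833 [ 549.6 -276.7  309.7] [-180.     0.    83.1] [-0.1 -0.8 -1.6] 10.742575735200191
```

View pics/w9.png

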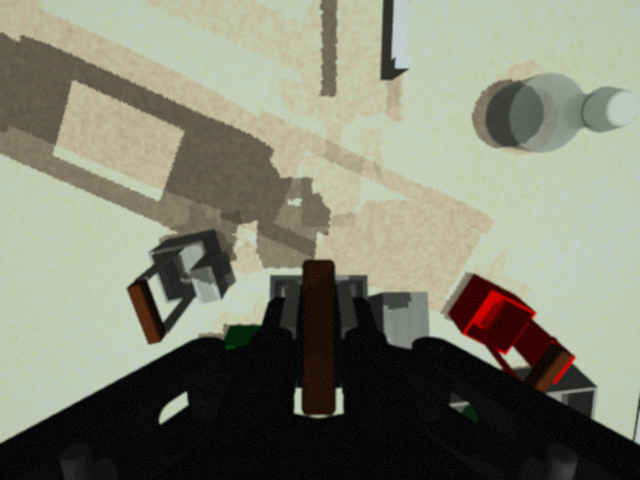

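View pics/c10.png

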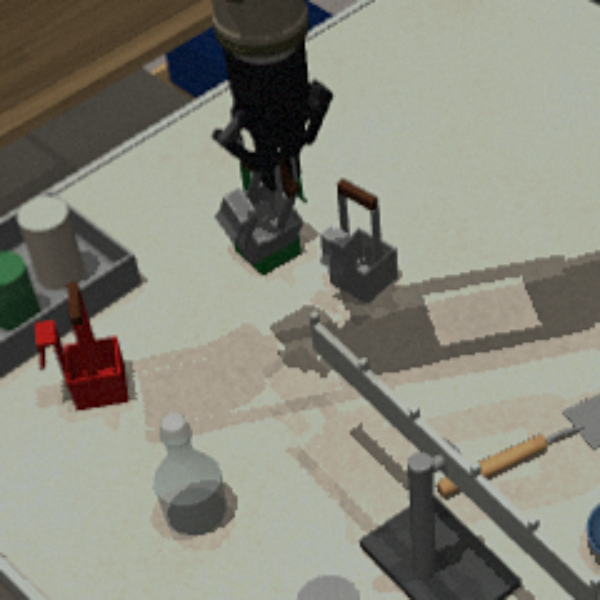

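```bash
python3 - <<'E'
from h import *
import pickle
s=pickle.load(open('w9.pkl','rb'))
tip=np.array([549.6,-276.7,309.7]); a=np.radians(-6.9);ux=np.array([np.cos(a),np.sin(a),0]);uy=np.array([-np.sin(a),np.cos(a),0]);uz=np.array([0,0,1.])
g=tip-6.7*uz
for t in range(0,41,5):
    c,n=np.cos(np.radians(t)),np.sin(np.radians(t))
    def P(x,y,z): return proj(s,g+x*ux+(y*c+z*n)*uy+(z*c-y*n)*uz)   # z=-1 -> y=-n
    print(t,'hook',P(34,17,-38).round(0),P(47,17,-38).round(0),'rim',P(-30,30,-90).round(0),P(30,30,-90).round(0),'grip',P(0,27,8).round(0),P(0,-27,8).round(0))
E
```

```text
0 hook [394. 247.] [423. 247.] rim [266. 199.] [371. 199.] grip [318. 259.] [318. 398.]
5 hook [393. 253.] [421. 253.] rim [267. 212.] [370. 211.] grip [318. 255.] [318. 400.]
10 hook [392. 260.] [420. 260.] rim [268. 224.] [369. 224.] grip [318. 251.] [318. 402.]
15 hook [391. 266.] [419. 266.] rim [269. 237.] [368. 237.] grip [318. 249.] [318. 403.]
20 hook [391. 273.] [418. 273.] rim [269. 251.] [368. 250.] grip [318. 247.] [318. 404.]
25 hook [390. 280.] [418. 280.] rim [269. 264.] [368. 264.] grip [318. 246.] [318. 404.]
30 hook [390. 288.] [417. 288.] rim [270. 277.] [367. 277.] grip [318. 245.] [318. 403.]
35 hook [390. 295.] [417. 295.] rim [270. 290.] [367. 290.] grip [318. 245.] [318. 402.]
40 hook [390. 303.] [417. 303.] rim [270. 304.] [367. 304.] grip [318. 245.] [318. 400.]
```

>>> drive_tool(moves=[[[-10,5,0],7],[[-20,20,0],14],[[-30,40,0],21],[[-40,65,0],28],[[-50,95,0],35],[[-60,125,0],42],[[-65,155,0],49],[[-70,180,-2],56]])

```text
time: 8.75
tool_pos: [479.3, -91.7, 308.8]
tcp_rot: [179.9, 0.0, 139.6]
ft_force: [0.9, 0.0, -0.9]
finger_gap: 10.8
```

>>> drive_tool(moves=[[[0,20,0],7],[[0,35,-2],14],[[0,47,-4],21],[[0,52,-6],28],[[0,52,-8],34],[[0,52,-8],34],[[0,52,-8],34],[[0,52,-8],34]])

```text
time: 9.42
tool_pos: [479.8, -42.3, 300.3]
tcp_rot: [180.0, 0.0, 173.0]
ft_force: [0.0, 0.4, -1.8]
finger_gap: 10.9
```

```bash
python3 look.py s:s10; python3 -c "
import cv2
im=cv2.imread('pics/s10.png')[120:320,220:420];cv2.imwrite('pics/c11.png',cv2.resize(im,None,fx=3,fy=3))"
```

```text
9.4167 [479.8 -42.3 300.3] [180.   0. 173.] [ 0.   0.4 -1.8] 10.937255883098437
```

View pics/c11.png

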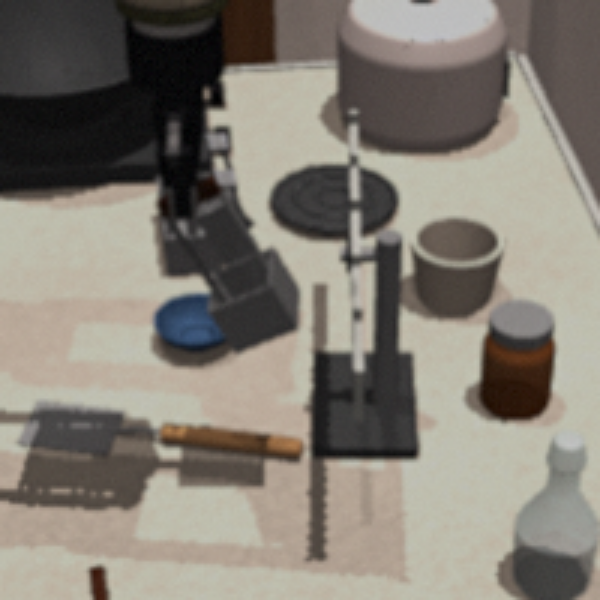

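>>> drive_tool(moves=[[[15,0,0],0],[[30,0,0],0],[[40,0,0],0],[[48,0,0],0],[[56,0,0],0],[[64,0,0],0],[[72,0,0],0],[[80,0,0],0]])

```text
time: 10.13
tool_pos: [559.4, -43.0, 299.9]
tcp_rot: [-180.0, -0.1, 173.1]
ft_force: [-5.5, 0.4, 0.6]
finger_gap: 10.6
```

```bash
python3 look.py s:s11; python3 -c "
import cv2
im=cv2.imread('pics/s11.png')[120:320,220:420];cv2.imwrite('pics/c12.png',cv2.resize(im,None,fx=3,fy=3))"
```

```text
10.1333 [559.4 -43.  299.9] [-1.800e+02 -1.000e-01  1.731e+02] [-5.5  0.4  0.6] 10.593180618866256
```

View pics/c12.png

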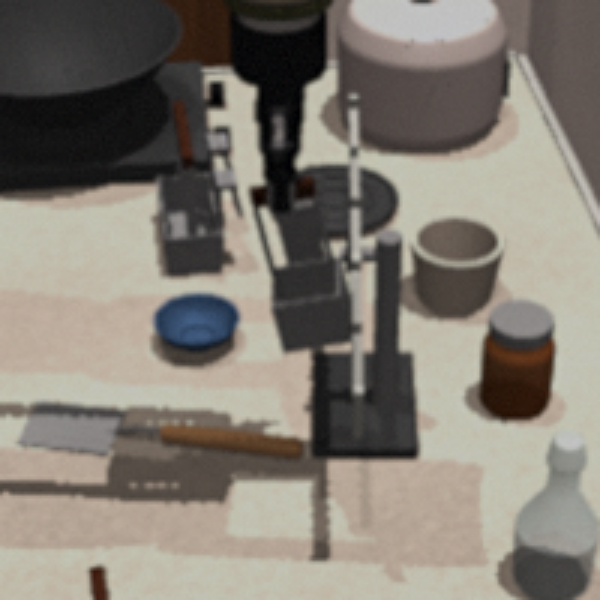

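>>> drive_tool(moves=[[[5,0,0],0],[[10,0,0],0],[[14,0,0],0],[[18,0,0],0],[[21,0,0],0],[[23,0,0],0],[[24,0,0],0],[[24,0,0],0]])

```text
time: 10.85
tool_pos: [584.1, -42.9, 300.0]
tcp_rot: [180.0, 0.0, 173.2]
ft_force: [-3.1, -0.8, -0.5]
finger_gap: 11.2
```

```bash
python3 look.py s:s12 w:w12; python3 -c "
import cv2
im=cv2.imread('pics/s12.png')[120:320,220:420];cv2.imwrite('pics/c13.png',cv2.resize(im,None,fx=3,fy=3))"
```

```text
10.85 [584.1 -42.9 300. ] [180.    0.  173.2] [-3.1 -0.8 -0.5] 11.241597917226313
```

View pics/c13.png

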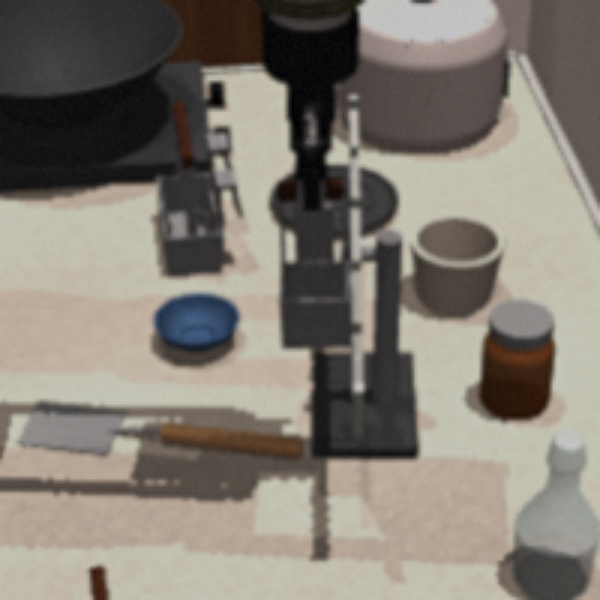

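View pics/w12.png

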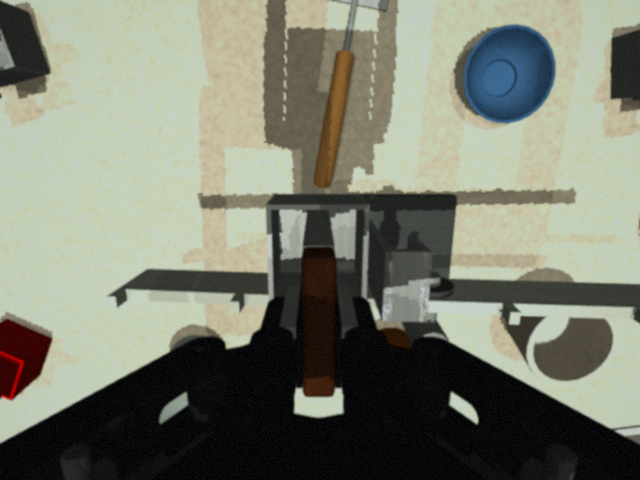

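>>> drive_tool(moves=[[[-15,0,0],0],[[-35,0,2],0],[[-55,-5,5],-6],[[-70,-15,8],-13],[[-74,-30,11],-20],[[-74,-45,13],-27],[[-74,-60,13],-34],[[-74,-70,13],-41]], squeeze=60)

```text
time: 11.62
tool_pos: [510.5, -114.2, 313.8]
tcp_rot: [179.9, 0.2, 131.8]
ft_force: [0.3, 0.3, -0.6]
finger_gap: 10.4
```

>>> drive_tool(moves=[[[0,-10,0],-7],[[0,-16,0],-14],[[0,-20,0],-21],[[0,-20,0],-28],[[0,-20,0],-35],[[0,-20,0],-42],[[0,-20,0],-48],[[0,-20,0],-49]])

```text
time: 12.28
tool_pos: [510.5, -133.0, 313.3]
tcp_rot: [179.9, 0.0, 82.9]
ft_force: [-0.7, -0.4, -1.3]
finger_gap: 10.7
```

>>> drive_tool(moves=[[[10,0,0],0],[[22,0,0],0],[[34,0,0],0],[[44,0,0],0],[[52,0,0],0],[[57,0,0],0],[[60,0,0],0],[[60,0,0],0]])

```text
time: 12.95
tool_pos: [570.3, -132.9, 312.9]
tcp_rot: [180.0, -0.0, 83.2]
ft_force: [-0.8, 0.4, -1.5]
finger_gap: 10.8
```

```bash
python3 look.py w:w13 s:s13;  python3 -c "
import cv2
im=cv2.imread('pics/s13.png')[120:320,220:420];cv2.imwrite('pics/c14.png',cv2.resize(im,None,fx=3,fy=3))"
```

```text
12.95 [ 570.3 -132.9  312.9] [180.   -0.   83.2] [-0.8  0.4 -1.5] 10.80276681624071
```

View pics/w13.png

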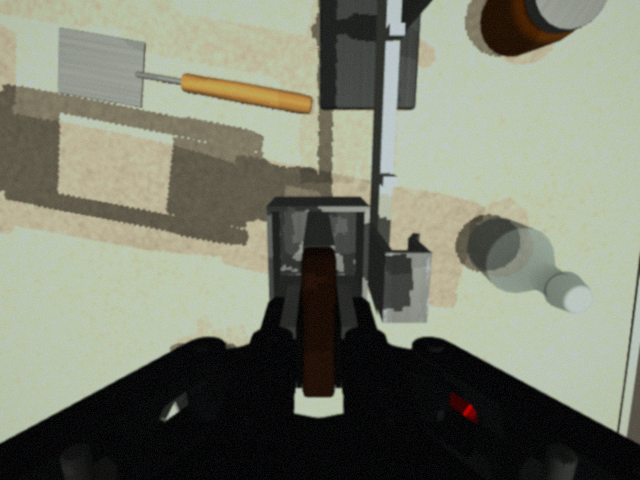

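View pics/c14.png

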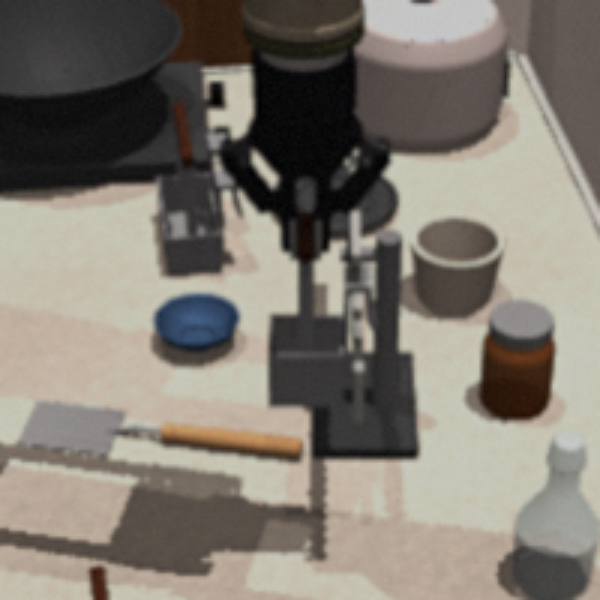

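>>> drive_tool(moves=[[[0.5,-2,-4],0],[[0.5,-3,-11],0],[[0.5,-3,-18],0],[[0.5,-3,-26],0],[[0.5,-3,-34],0],[[0.5,-3,-42],0],[[0.5,-3,-48],0],[[0.5,-3,-50],0]])

```text
time: 13.72
tool_pos: [569.8, -135.7, 261.1]
tcp_rot: [-179.9, -0.0, 83.2]
ft_force: [-0.7, -0.7, -1.5]
finger_gap: 10.7
```

```bash
python3 look.py w:w14 s:s14;  python3 -c "
import cv2
im=cv2.imread('pics/w14.png')[150:350,260:460];a=cv2.resize(im,None,fx=3,fy=3)
im=cv2.imread('pics/s14.png')[170:300,280:360];b=cv2.resize(im,None,fx=2.4,fy=4.6)
b=b[:600];import numpy as np;c=np.zeros((600,800,3),np.uint8);c[:,:600]=a;c[:b.shape[0],600:600+b.shape[1]]=b;cv2.imwrite('pics/c15.png',c)"
```

```text
13.7167 [ 569.8 -135.7  261.1] [-179.9   -0.    83.2] [-0.7 -0.7 -1.5] 10.650366346724697
```

View pics/c15.png

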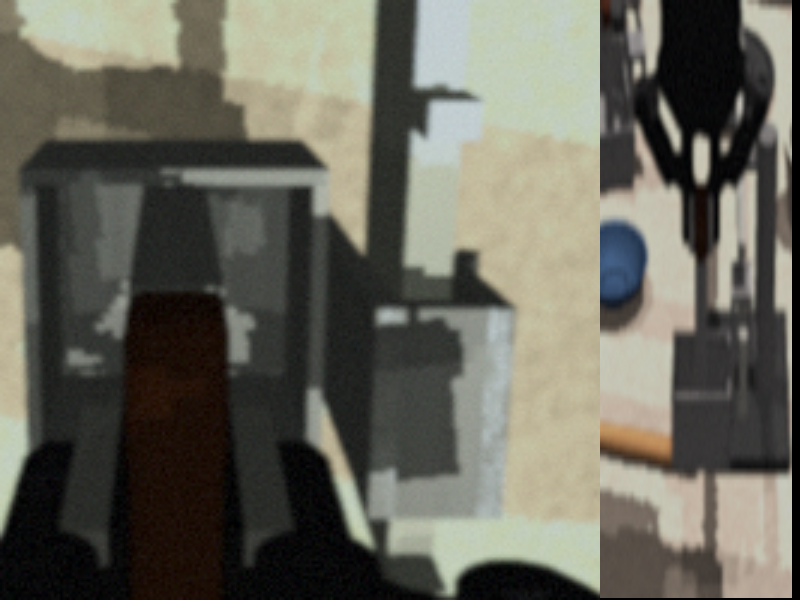

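>>> drive_tool(moves=[[[0,0,-6],0],[[0,0,-12],0],[[0,0,-17],0],[[0,0,-22],0],[[0,0,-27],0],[[0,0,-31],0],[[0,0,-34],0],[[0,0,-35],0]])

```text
time: 14.48
tool_pos: [570.3, -135.9, 227.5]
tcp_rot: [-180.0, -0.0, 83.2]
ft_force: [0.0, 0.0, 0.8]
finger_gap: 10.5
```

```bash
python3 look.py c:sc15;  python3 -c "
import cv2
im=cv2.imread('pics/sc15.png')[100:320,210:410];cv2.imwrite('pics/c16.png',cv2.resize(im,None,fx=2.7,fy=2.7))"
```

```text
14.4833 [ 570.3 -135.9  227.5] [-180.    -0.    83.2] [0.  0.  0.8] 10.519206045991798
```

View pics/c16.png

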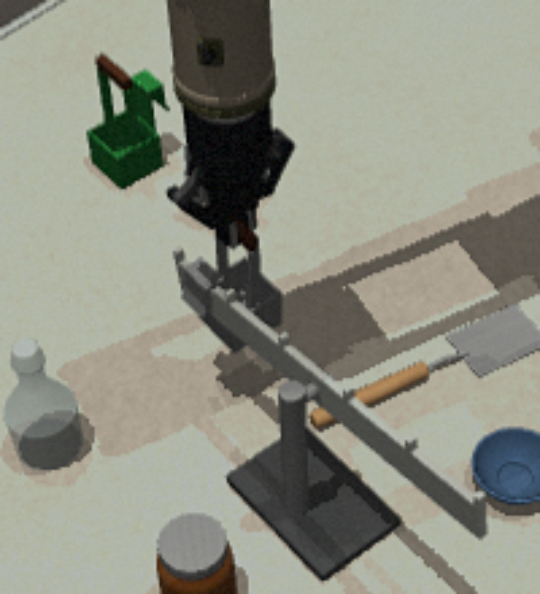

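>>> drive_tool(moves=[[[0,0,0],0],[[0,0,0],0],[[0,0,0],0],[[0,0,0],0],[[0,0,6],0],[[0,0,20],0],[[0,0,50],0],[[0,0,85],0]], fingers=45)

```text
time: 15.2
tool_pos: [569.2, -135.5, 311.9]
tcp_rot: [-179.7, -0.1, 83.2]
ft_force: [1.4, -0.4, -0.0]
finger_gap: 45.0
```

```bash
python3 look.py c:sc16 w:w16;  python3 -c "
import cv2
im=cv2.imread('pics/sc16.png')[100:320,210:410];cv2.imwrite('pics/c17.png',cv2.resize(im,None,fx=2.7,fy=2.7))"
```

```text
15.2 [ 569.2 -135.5  311.9] [-1.797e+02 -1.000e-01  8.320e+01] [ 1.4 -0.4 -0. ] 44.96248141086779
```

View pics/c17.png

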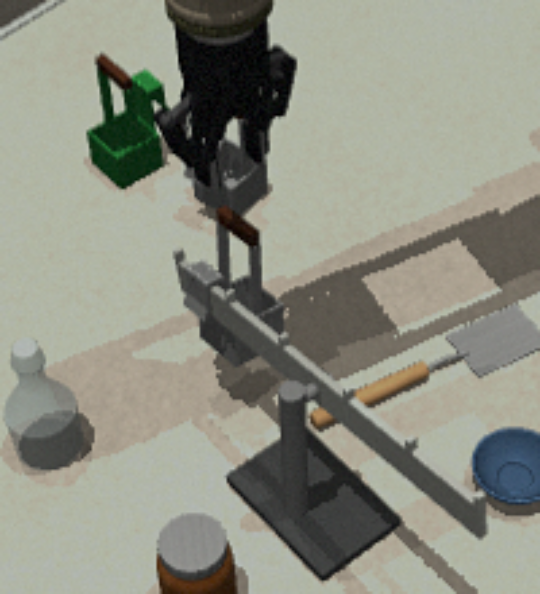

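View pics/w16.png

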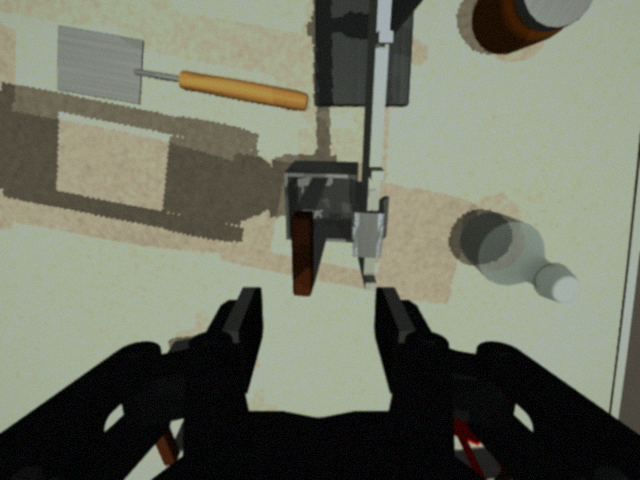

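>>> drive_tool(moves=[[[-5,20,5],1],[[-12,60,5],2],[[-20,100,5],4],[[-27,140,5],5],[[-35,180,5],6],[[-42,220,5],8],[[-50,260,5],9.5],[[-57,300,5],9.5]], fingers=60)

```text
time: 15.97
tool_pos: [512.7, 165.9, 318.7]
tcp_rot: [179.9, -0.0, 92.8]
ft_force: [0.6, -0.4, 0.4]
finger_gap: 59.8
```

>>> drive_tool(moves=[[[-7,40,-10],0],[[-14,80,-20],0],[[-21,120,-30],0],[[-26,150,-40],0],[[-29,170,-45],0],[[-29,175,-50],0],[[-29,175,-50],0],[[-29,175,-50],0]])

```text
time: 16.63
tool_pos: [484.5, 338.6, 268.0]
tcp_rot: [-180.0, 0.0, 92.7]
ft_force: [1.2, -0.6, 0.9]
finger_gap: 60.2
```

```bash
python3 look.py w:w17 c:sc17; python3 - <<'E'
from h import *
import pickle
s=pickle.load(open('w17.pkl','rb'))
for z in(140,148): m=grip(s,260,100,380,400,z)
S=pickle.load(open('scene0.pkl','rb'));T=pickle.load(open('side0.pkl','rb'))
print(tri([(s,*m),(S,468.1,288.5),(T,280.4,162.9)]))
im=cv2.imread('pics/sc17.png')[150:330,220:420];cv2.imwrite('pics/c18.png',cv2.resize(im,None,fx=3,fy=3))
E
```

```text
16.6333 [484.5 338.6 268. ] [-180.     0.    92.7] [ 1.2 -0.6  0.9] 60.2100023876973
px [320.5 144. ] [320.5 324. ] w 16.999996185302734 ends [482.8 397.9 140. ] [488.9 272.3 140. ] mid [485.9 335.1 140. ] len 125.7 yaw 2.78
px [320.5 144. ] [320.5 324. ] w 16.999996185302734 ends [482.8 398.2 148. ] [488.7 276.6 148. ] mid [485.7 337.4 148. ] len 121.7 yaw 2.78
(array([484.70677639, 339.46224271, 142.5057335 ]), [np.float64(1.0219263672661414), np.float64(0.4743812654598903), np.float64(1.0545287998902546)])
```

View pics/w17.png

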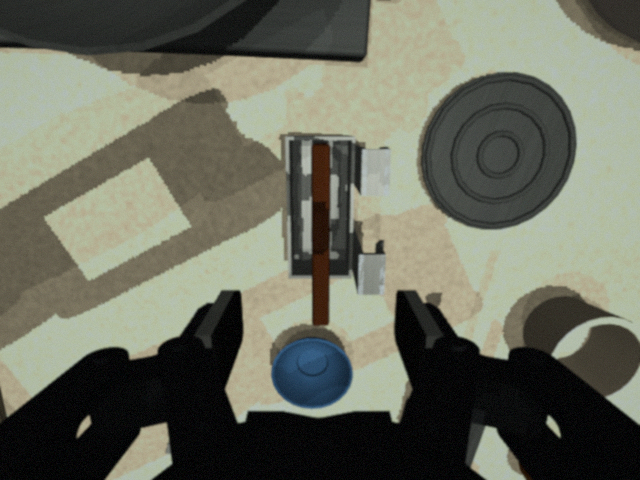

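View pics/c18.png

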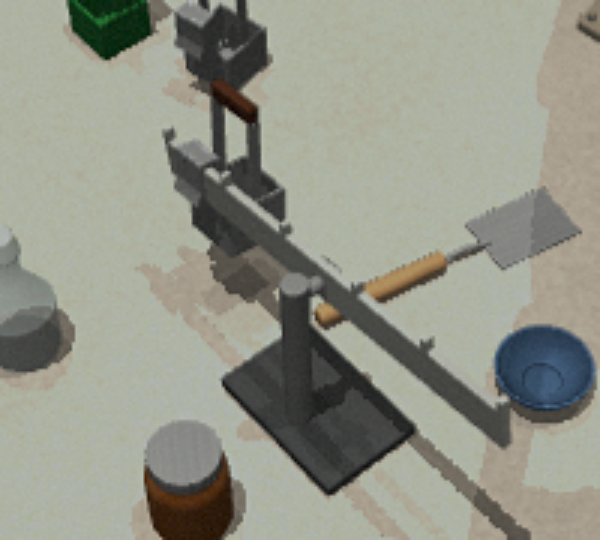

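>>> drive_tool(moves=[[[1,-1,-25],0],[[1.3,-1,-55],0],[[1.3,-1,-82],0],[[1.3,-1,-102],0],[[1.3,-1,-115],0],[[1.3,-1,-121],0],[[1.3,-1,-121.5],0],[[1.3,-1,-121.5],0]], fingers=50)

```text
time: 17.4
tool_pos: [486.5, 338.0, 147.8]
tcp_rot: [179.9, -0.0, 92.6]
ft_force: [0.2, -0.4, 0.5]
finger_gap: 50.3
```

>>> drive_tool(moves=[[[0,0,0],0],[[0,0,0],0],[[0,0,0],0],[[0,0,0],0],[[0,0,0],0],[[0,0,0],0],[[0,0,0],0],[[0,0,0],0]], fingers=0, squeeze=90)

```text
time: 18.07
tool_pos: [486.3, 338.7, 148.1]
tcp_rot: [179.9, -0.1, 92.7]
ft_force: [-1.4, 0.4, 5.5]
finger_gap: 10.3
```

>>> drive_tool(moves=[[[0,0,10],0],[[0,0,30],0],[[0,0,60],0],[[0,0,95],0],[[0,0,130],0],[[0,0,158],0],[[0,0,176],0],[[0,0,184],0]])

```text
time: 18.73
tool_pos: [486.5, 338.6, 335.1]
tcp_rot: [179.7, -0.1, 92.7]
ft_force: [0.9, -0.5, -1.7]
finger_gap: 10.0
```

```bash
python3 look.py w:w18
```

```text
18.7333 [486.5 338.6 335.1] [ 1.797e+02 -1.000e-01  9.270e+01] [ 0.9 -0.5 -1.7] 10.033501397907308
```

View pics/w18.png

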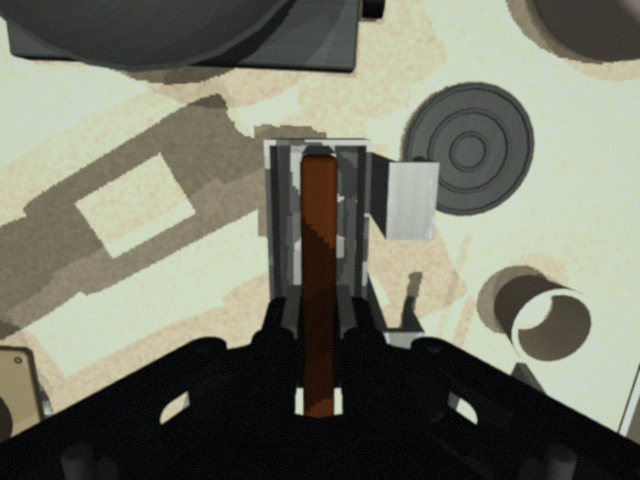

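>>> drive_tool(moves=[[[1,-5,0],0],[[3,-16,0],-1],[[7,-33,0],-2],[[12,-56,0],-3.5],[[18,-82,0],-5],[[25,-108,0],-6.5],[[32,-134,0],-8],[[38,-157,0],-9]])

```text
time: 19.45
tool_pos: [523.0, 178.3, 327.8]
tcp_rot: [-179.8, 0.1, 83.5]
ft_force: [0.3, -0.1, -2.2]
finger_gap: 10.1
```

>>> drive_tool(moves=[[[8,-16,0],-0.5],[[20,-24,0],-0.5],[[34,-27,0],-0.5],[[48,-27,0],-0.5],[[61,-27,0],-0.5],[[71,-27,0],-0.5],[[78,-27,0],-0.5],[[81,-27,0],-0.5]])

```text
time: 20.12
tool_pos: [604.6, 153.0, 328.0]
tcp_rot: [-179.8, 0.1, 83.1]
ft_force: [0.4, -0.5, -3.0]
finger_gap: 10.3
```

```bash
python3 look.py w:w19 c:sc19; python3 - <<'E'
from h import *
import pickle
s=pickle.load(open('w19.pkl','rb'));q=r.sense();tip=q['tool_pos']
a=np.radians(q['tcp_rot'][2]-90);ux=np.array([np.cos(a),np.sin(a),0]);uy=np.array([-np.sin(a),np.cos(a),0]);uz=np.array([0,0,1.])
g=tip-8.1*uz
for y in(57,23): print(y,[proj(s,g+x*ux+y*uy-38*uz).round(1).tolist() for x in(31.5,49.5)])
print('rim',[proj(s,g+x*ux+65*uy-90*uz).round(1).tolist() for x in(-30,30)])
h=g+40.5*ux-40*uz;bx=627.5+.1195*h[1];print('hook',h.round(1),'bar x',bx)
E
```

```text
20.1167 [604.6 153.  328. ] [-1.798e+02  1.000e-01  8.310e+01] [ 0.4 -0.5 -3. ] 10.304028528280279
57 [[392.2, 155.1], [434.6, 155.2]]
23 [[388.4, 232.7], [428.6, 232.7]]
rim [[263.7, 134.4], [373.1, 134.3]]
hook [644.6 148.7 280.9] bar x 645.2657206120562
```

View pics/w19.png

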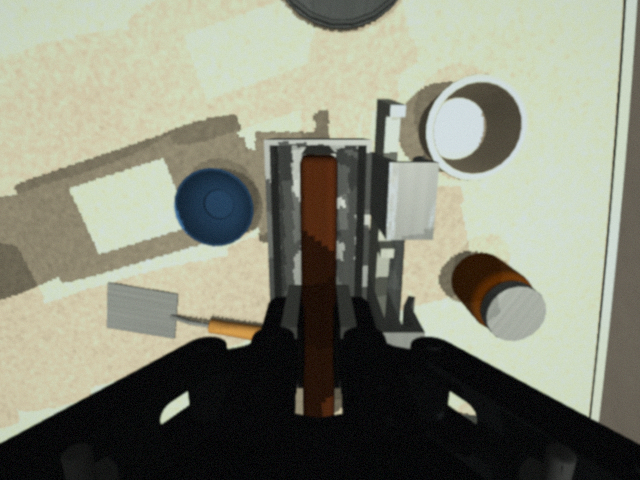

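View pics/sc19.png

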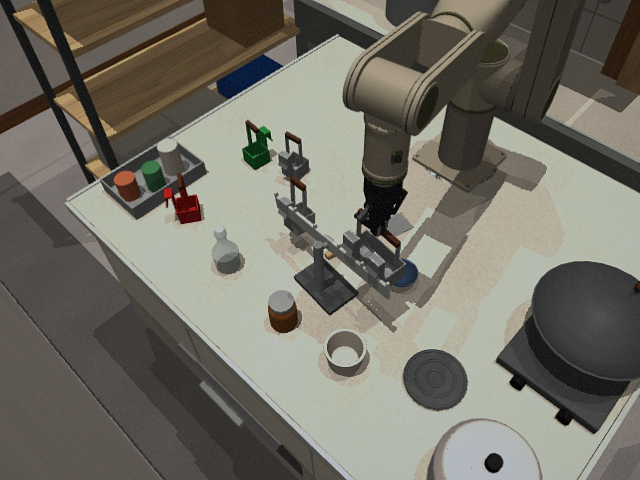

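>>> drive_tool(moves=[[[0.5,1,-4],0],[[0.5,1,-12],0],[[0.5,1,-22],0],[[0.5,1,-32],0],[[0.5,1,-41],0],[[0.5,1,-48],0],[[0.5,1,-52],0],[[0.5,1,-53],0]])

```text
time: 20.88
tool_pos: [604.6, 155.0, 276.0]
tcp_rot: [-179.9, 0.0, 83.2]
ft_force: [-0.3, 0.2, -3.3]
finger_gap: 10.2
```

```bash
python3 look.py w:w20 s:s20;  python3 -c "
import cv2
im=cv2.imread('pics/w20.png')[80:350,260:460];a=cv2.resize(im,None,fx=2.2,fy=2.2)
im=cv2.imread('pics/s20.png')[140:290,260:400];b=cv2.resize(im,None,fx=2.4,fy=3.96)
import numpy as np;c=np.zeros((600,800,3),np.uint8);c[:a.shape[0],:440]=a;c[:594,450:450+b.shape[1]]=b[:594];cv2.imwrite('pics/c20.png',c)"
```

```text
20.8833 [604.6 155.  276. ] [-179.9    0.    83.2] [-0.3  0.2 -3.3] 10.207474050219899
```

View pics/c20.png

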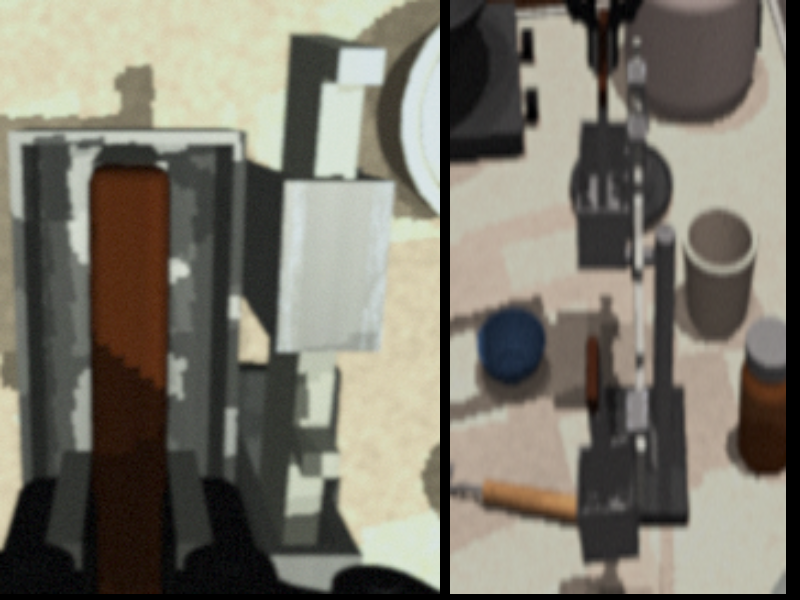

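>>> drive_tool(moves=[[[0,0,-4],0],[[0,0,-8],0],[[0,0,-12],0],[[0,0,-16],0],[[0,0,-20],0],[[0,0,-24],0],[[0,0,-27],0],[[0,0,-28],0]])

```text
time: 21.65
tool_pos: [605.0, 155.1, 248.8]
tcp_rot: [-180.0, 0.0, 83.2]
ft_force: [-0.3, 0.0, -1.5]
finger_gap: 9.8
```

>>> drive_tool(moves=[[[0,0,-2],0],[[0,0,-4],0],[[0,0,-6],0],[[0,0,-7],0],[[0,0,-8],0],[[0,0,-8],0],[[0,0,-8],0],[[0,0,-8],0]])

```text
time: 22.32
tool_pos: [605.5, 155.2, 242.0]
tcp_rot: [180.0, -0.0, 83.2]
ft_force: [1.0, 3.6, 4.3]
finger_gap: 10.1
```

```bash
python3 look.py c:sc21;  python3 -c "
import cv2
im=cv2.imread('pics/sc21.png')[150:330,250:450];cv2.imwrite('pics/c21.png',cv2.resize(im,None,fx=3.2,fy=3.2))"
```

```text
22.3167 [605.5 155.2 242. ] [180.   -0.   83.2] [1.  3.6 4.3] 10.085658502610189
```

View pics/c21.png

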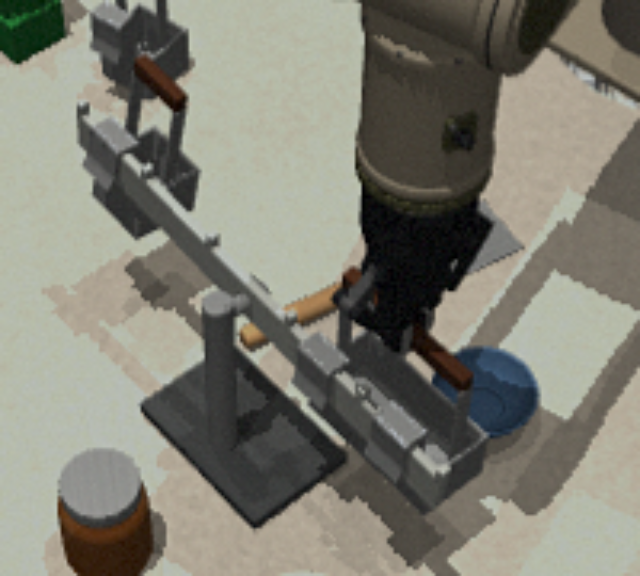

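>>> drive_tool(moves=[[[0,0,1],0],[[0,0,2],0],[[0,0,3],0],[[0,0,4],0],[[0,0,4],0],[[0,0,4],0],[[0,0,4],0],[[0,0,4],0]])

```text
time: 23.03
tool_pos: [605.2, 154.7, 245.4]
tcp_rot: [-180.0, 0.0, 83.2]
ft_force: [1.8, -0.6, 1.0]
finger_gap: 10.2
```

>>> drive_tool(moves=[[[0,0,0],0],[[0,0,0],0],[[0,0,0],0],[[0,0,0],0],[[0,0,0],0],[[0,0,0],0],[[0,0,0],0],[[0,0,0],0]], fingers=40)

```text
time: 23.7
tool_pos: [605.2, 155.1, 245.6]
tcp_rot: [180.0, -0.0, 83.2]
ft_force: [-0.4, 0.3, -0.0]
finger_gap: 40.4
```

```bash
python3 look.py c:sc22 w:w22;  python3 -c "
import cv2
im=cv2.imread('pics/sc22.png')[150:330,250:450];cv2.imwrite('pics/c22.png',cv2.resize(im,None,fx=3.2,fy=3.2))"
```

```text
23.7 [605.2 155.1 245.6] [180.   -0.   83.2] [-0.4  0.3 -0. ] 40.357901057956525
```

View pics/c22.png

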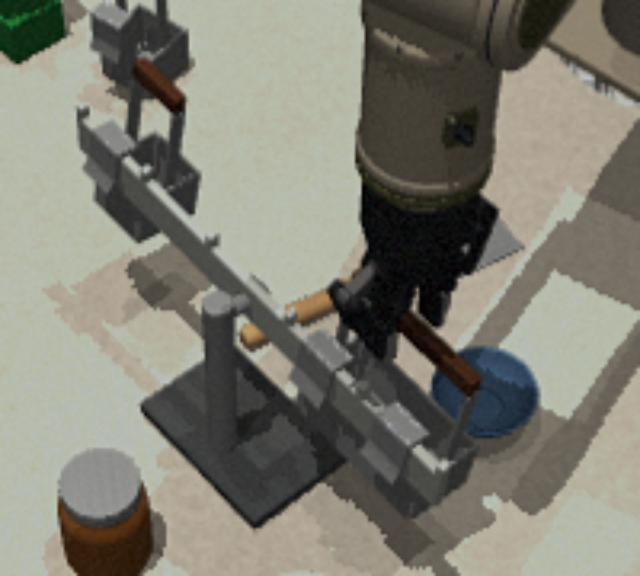

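View pics/w22.png

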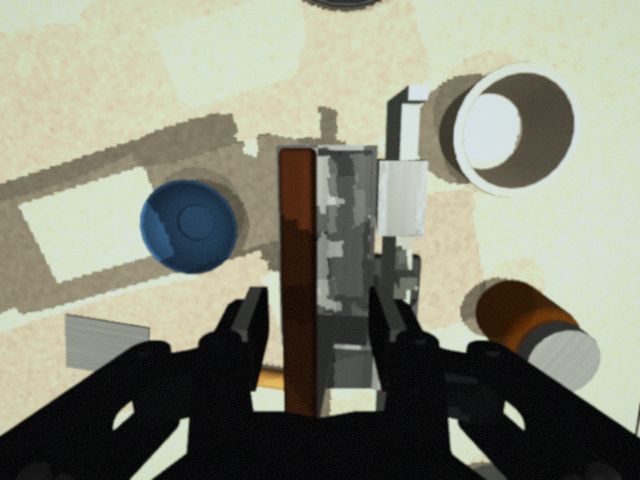

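>>> drive_tool(moves=[[[0,0,10],0],[[0,0,35],0],[[-3,-3,65],0],[[-15,-20,85],0],[[-30,-50,90],2],[[-45,-85,90],4],[[-60,-122,90],6],[[-75,-158,90],8]])

```text
time: 24.47
tool_pos: [529.5, -4.1, 336.9]
tcp_rot: [179.9, 0.0, 91.3]
ft_force: [0.4, -0.5, 0.8]
finger_gap: 40.1
```

>>> drive_tool(moves=[[[-16,-36,0],2],[[-32,-73,0],4],[[-48,-110,0],4.5],[[-64,-147,0],4.5],[[-80,-184,-10],4.5],[[-96,-221,-20],4.5],[[-112,-258,-30],4.5],[[-125,-295,-40],4.5]], fingers=60)

```text
time: 25.13
tool_pos: [404.0, -299.7, 296.6]
tcp_rot: [179.9, 0.1, 95.7]
ft_force: [0.9, 0.5, 0.3]
finger_gap: 60.2
```

>>> drive_tool(moves=[[[-5,-20,-10],0],[[-8,-34,-20],0],[[-8,-38,-28],0],[[-8,-38,-30],0],[[-8,-38,-30],0],[[-8,-38,-30],0],[[-8,-38,-30],0],[[-8,-38,-30],0]])

```text
time: 25.8
tool_pos: [398.0, -335.2, 266.5]
tcp_rot: [179.9, 0.1, 95.8]
ft_force: [0.6, 0.1, 0.1]
finger_gap: 59.9
```

```bash
python3 look.py w:w23 c:sc23; python3 - <<'E'
from h import *
import pickle
s=pickle.load(open('w23.pkl','rb'))
for z in(140,148): m=grip(s,280,150,360,330,z)
S=pickle.load(open('scene0.pkl','rb'));T=pickle.load(open('side0.pkl','rb'))
print(tri([(s,*m),(S,292.2,136.5),(T,252.9,318.2)]))
im=cv2.imread('pics/sc23.png')[130:330,220:440];cv2.imwrite('pics/c23.png',cv2.resize(im,None,fx=3,fy=3))
E
```

```text
25.8 [ 398.  -335.2  266.5] [1.799e+02 1.000e-01 9.580e+01] [0.6 0.1 0.1] 59.92092790052376
px [317.6 199.9] [319.  276.1] w 15.886167526245117 ends [ 395.  -311.4  140. ] [ 401.3 -364.   140. ] mid [ 398.1 -337.7  140. ] len 53.0 yaw 6.78
px [317.6 199.9] [319.  276.1] w 15.886167526245117 ends [ 394.9 -310.   148. ] [ 400.9 -360.9  148. ] mid [ 397.9 -335.5  148. ] len 51.3 yaw 6.78
(array([ 397.47345233, -336.03792639,  142.12005101]), [np.float64(0.6301919709854831), np.float64(0.7854463492657598), np.float64(1.233697539585001)])
```

View pics/w23.png

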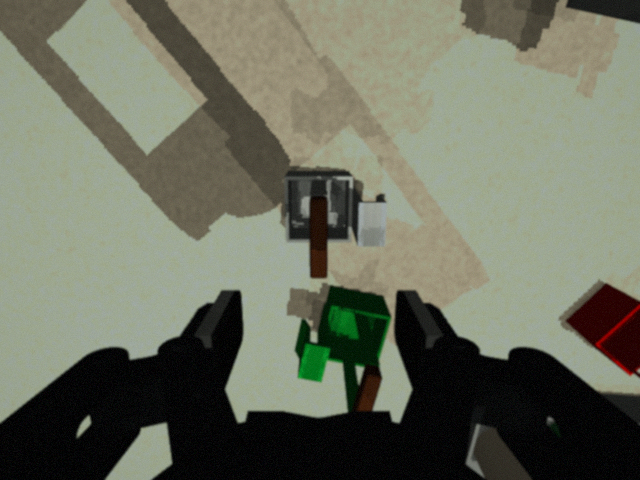

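View pics/c23.png

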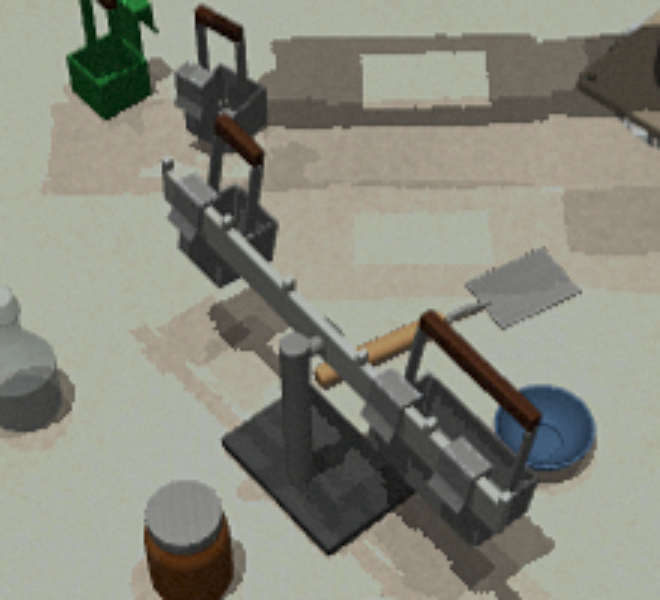

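>>> drive_tool(moves=[[[0,-0.5,-25],0.6],[[0,-0.5,-55],0.6],[[0,-0.5,-82],0.6],[[0,-0.5,-102],0.6],[[0,-0.5,-115],0.6],[[0,-0.5,-119],0.6],[[0,-0.5,-119],0.6],[[0,-0.5,-119],0.6]], fingers=45)

```text
time: 26.57
tool_pos: [397.8, -336.9, 147.9]
tcp_rot: [179.9, 0.1, 96.3]
ft_force: [0.4, 0.3, 0.2]
finger_gap: 44.8
```

>>> drive_tool(moves=[[[0,0,0],0],[[0,0,0],0],[[0,0,0],0],[[0,0,0],0],[[0,0,0],0],[[0,0,0],0],[[0,0,0],0],[[0,0,0],0]], fingers=0, squeeze=80)

```text
time: 27.23
tool_pos: [398.1, -337.3, 148.2]
tcp_rot: [179.9, 0.1, 96.3]
ft_force: [1.0, -0.1, 6.9]
finger_gap: 10.4
```

>>> drive_tool(moves=[[[0,0,10],0],[[0,0,30],0],[[0,0,60],0],[[0,0,95],0],[[0,0,130],0],[[0,0,158],0],[[0,0,176],0],[[0,0,184],0]])

```text
time: 27.9
tool_pos: [397.8, -337.0, 334.8]
tcp_rot: [179.8, 0.2, 96.3]
ft_force: [0.3, 0.6, -2.2]
finger_gap: 10.2
```

```bash
python3 look.py w:w24 s:s24; python3 - <<'E'
from h import *
import pickle
# bar lean from sc23: enlarge lug picks; and A grip position
S=pickle.load(open('sc23.pkl','rb'));T=pickle.load(open('s24.pkl','rb'))
im=cv2.imread('pics/s24.png')[140:300,250:410];cv2.imwrite('pics/c24.png',cv2.resize(im,None,fx=3.7,fy=3.7))
for L in(-.1,-.08,-.05,0,.05):
    f=lambda y:np.array([630.6+y*.1187,25.6+y*.993,180+20*np.cos(L)+y*np.sin(L)])
    print(L,'scene ends',[((proj(S,f(y))-[220,130])*3).round().tolist() for y in(-210,-45,45,210)],'side',[((proj(T,f(y))-[250,140])*3.7).round().tolist() for y in(-45,45,210)])
E
```

```text
27.9 [ 397.8 -337.   334.8] [179.8   0.2  96.3] [ 0.3  0.6 -2.2] 10.174435658233431
-0.1 scene ends [[161.0, 155.0], [285.0, 283.0], [358.0, 359.0], [503.0, 509.0]] side [[329.0, 244.0], [327.0, 187.0], [325.0, 96.0]]
-0.08 scene ends [[161.0, 158.0], [285.0, 284.0], [358.0, 358.0], [503.0, 506.0]] side [[329.0, 245.0], [327.0, 186.0], [325.0, 92.0]]
-0.05 scene ends [[162.0, 163.0], [285.0, 285.0], [358.0, 357.0], [504.0, 502.0]] side [[329.0, 247.0], [327.0, 184.0], [325.0, 85.0]]
0 scene ends [[163.0, 172.0], [285.0, 287.0], [358.0, 356.0], [505.0, 494.0]] side [[329.0, 249.0], [327.0, 181.0], [325.0, 73.0]]
0.05 scene ends [[164.0, 180.0], [285.0, 289.0], [358.0, 354.0], [506.0, 486.0]] side [[329.0, 252.0], [327.0, 179.0], [325.0, 62.0]]
```

View pics/w24.png

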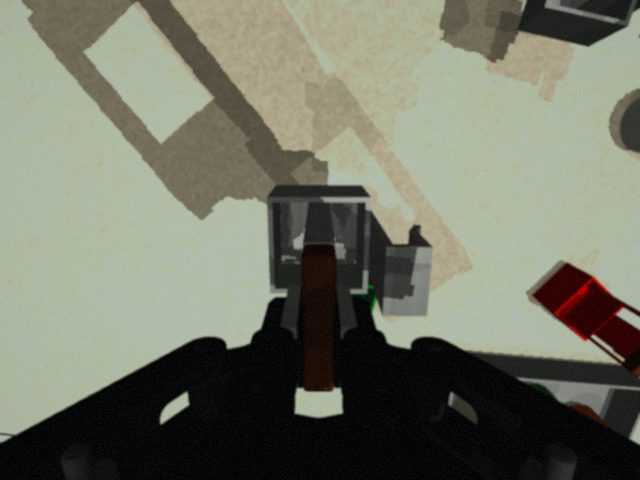

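View pics/c24.png

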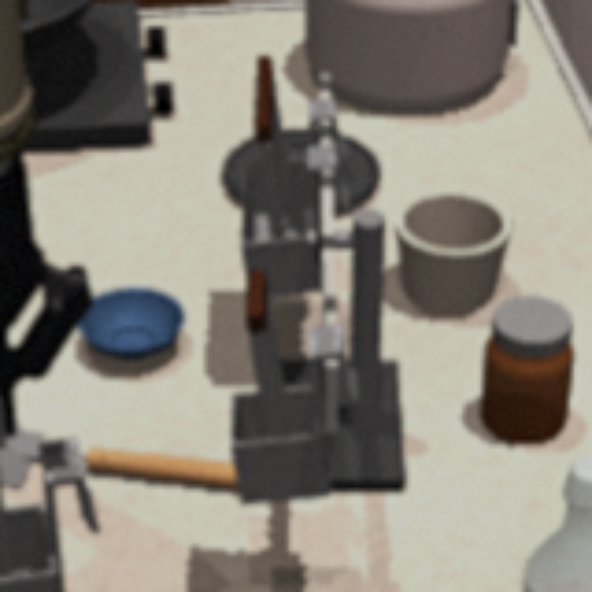

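>>> drive_tool(moves=[[[2,6,0],0],[[7,20,0],-1],[[15,42,0],-2],[[25,70,0],-4],[[37,103,0],-6],[[50,138,0],-8],[[62,173,0],-10],[[75,208,0],-12]])

```text
time: 28.67
tool_pos: [471.4, -126.0, 327.9]
tcp_rot: [-179.8, -0.1, 84.2]
ft_force: [-0.1, -0.4, -1.6]
finger_gap: 10.4
```

>>> drive_tool(moves=[[[11,32,0],-1],[[19,54,0],-1.1],[[26,67,0],-1.1],[[36,73,0],-1.1],[[50,75,0],-1.1],[[64,75,0],-1.1],[[77,75,0],-1.1],[[88,75,0],-1.1]])

```text
time: 29.33
tool_pos: [559.9, -52.5, 327.5]
tcp_rot: [-179.7, -0.0, 83.2]
ft_force: [-0.7, -0.3, -1.2]
finger_gap: 10.5
```

>>> drive_tool(moves=[[[8,0,0],0],[[14,0,0],0],[[18,0,0],0],[[19.5,0,0],0],[[19.5,0,0],0],[[19.5,0,0],0],[[19.5,0,0],0],[[19.5,0,0],0]])

```text
time: 30.0
tool_pos: [579.5, -53.5, 330.8]
tcp_rot: [180.0, -0.0, 83.2]
ft_force: [-0.3, 0.7, -0.4]
finger_gap: 10.5
```

```bash
python3 look.py w:w25 c:sc25; python3 - <<'E'
from h import *
import pickle
s=pickle.load(open('w25.pkl','rb'));q=r.sense();tip=q['tool_pos']
a=np.radians(q['tcp_rot'][2]-90);ux=np.array([np.cos(a),np.sin(a),0]);uy=np.array([-np.sin(a),np.cos(a),0]);uz=np.array([0,0,1.])
g=tip-8.2*uz
for y in(17,-17): print(y,[proj(s,g+x*ux+y*uy-38*uz).round(1).tolist() for x in(31.5,49.5)])
print('rim',[proj(s,g+x*ux+30*uy-90*uz).round(1).tolist() for x in(-30,30)])
h=g+40.5*ux-40*uz;bx=627.5+.1195*h[1];print('hook',h.round(1),'bar x',bx)
im=cv2.imread('pics/sc25.png')[100:320,230:430];cv2.imwrite('pics/c25.png',cv2.resize(im,None,fx=2.7,fy=2.7))
E
```

```text
30.0 [579.5 -53.5 330.8] [180.   -0.   83.2] [-0.3  0.7 -0.4] 10.500916862796736
17 [[387.6, 245.9], [427.1, 245.9]]
-17 [[384.1, 313.9], [421.6, 313.8]]
rim [[266.3, 198.2], [370.5, 198.1]]
hook [619.8 -58.3 282.6] bar x 620.5367758688014
```

View pics/w25.png

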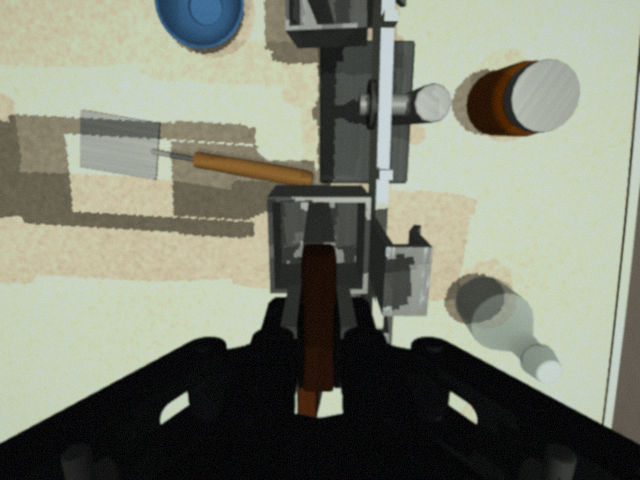

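View pics/c25.png

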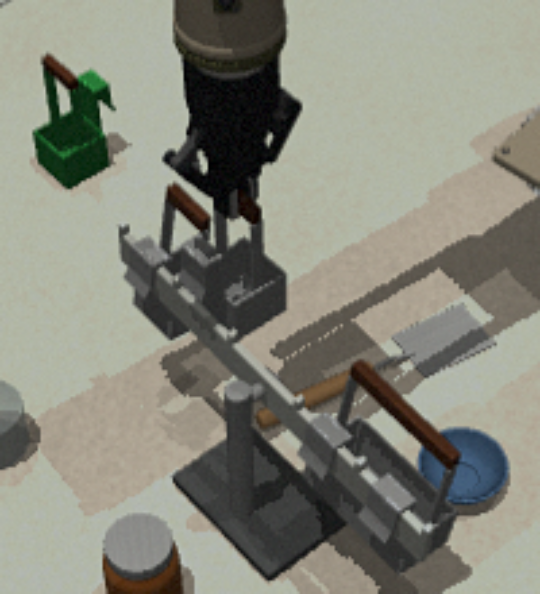

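>>> drive_tool(moves=[[[0.4,0,-5],0],[[0.4,0,-14],0],[[0.4,0,-24],0],[[0.4,0,-34],0],[[0.4,0,-44],0],[[0.4,0,-52],0],[[0.4,0,-58],0],[[0.4,0,-60],0]])

```text
time: 30.77
tool_pos: [579.5, -53.3, 268.7]
tcp_rot: [-179.9, -0.0, 83.2]
ft_force: [0.6, -0.6, -2.2]
finger_gap: 10.2
```

```bash
python3 look.py w:w26;  python3 -c "
import cv2
im=cv2.imread('pics/w26.png')[150:350,260:460];cv2.imwrite('pics/c26.png',cv2.resize(im,None,fx=3,fy=3))"
```

```text
30.7667 [579.5 -53.3 268.7] [-179.9   -0.    83.2] [ 0.6 -0.6 -2.2] 10.219424671905946
```

View pics/c26.png

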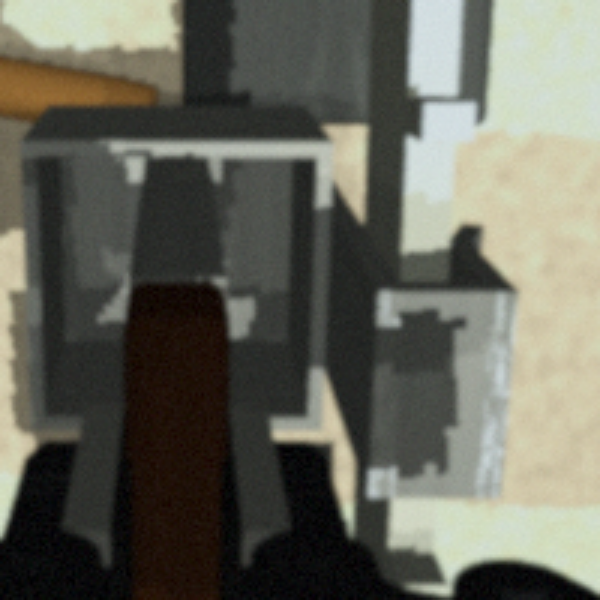

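>>> drive_tool(moves=[[[0,0,-4],0],[[0,0,-8],0],[[0,0,-12],0],[[0,0,-15],0],[[0,0,-18],0],[[0,0,-19],0],[[0,0,-20],0],[[0,0,-20],0]])

```text
time: 31.48
tool_pos: [580.1, -53.4, 250.5]
tcp_rot: [-180.0, 0.0, 83.2]
ft_force: [-0.7, -0.5, -0.2]
finger_gap: 10.2
```

>>> drive_tool(moves=[[[0,0,0],0],[[0,0,0],0],[[0,0,0],0],[[0,0,0],0],[[0,0,0],0],[[0,0,0],0],[[0,0,0],0],[[0,0,0],0]])

```text
time: 32.15
tool_pos: [580.2, -53.4, 250.6]
tcp_rot: [180.0, -0.0, 83.2]
ft_force: [-0.5, 0.8, -0.2]
finger_gap: 10.2
```

```bash
python3 look.py c:sc27;  python3 -c "
import cv2
im=cv2.imread('pics/sc27.png')[150:330,230:430];cv2.imwrite('pics/c27.png',cv2.resize(im,None,fx=3.2,fy=3.2))"
```

```text
32.15 [580.2 -53.4 250.6] [180.   -0.   83.2] [-0.5  0.8 -0.2] 10.200690702056793
```

View pics/c27.png

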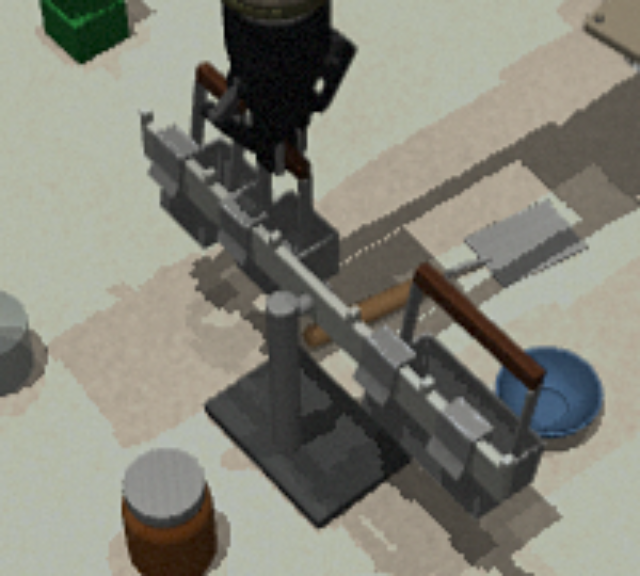

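>>> drive_tool(moves=[[[0,0,0],0],[[0,0,0],0],[[0,0,0],0],[[0,0,0],0],[[0,0,0],0],[[0,0,4],0],[[0,0,14],0],[[0,0,30],0]], fingers=40)

```text
time: 32.87
tool_pos: [579.3, -53.3, 279.8]
tcp_rot: [-179.8, -0.0, 83.2]
ft_force: [-0.5, 0.2, 0.2]
finger_gap: 40.3
```

>>> drive_tool(moves=[[[0,0,30],0],[[-5,0,60],0],[[-20,0,90],0],[[-45,0,100],0],[[-75,0,100],0],[[-105,0,100],0],[[-125,0,100],0],[[-130,0,100],0]])

```text
time: 33.53
tool_pos: [448.2, -53.4, 382.6]
tcp_rot: [179.9, 0.0, 83.2]
ft_force: [-0.5, -0.5, -0.2]
finger_gap: 39.9
```

```bash
python3 look.py c:sc28 s:s28 w:w28;  python3 - <<'E'
from h import *
import pickle
im=cv2.imread('pics/sc28.png')[150:330,230:430];cv2.imwrite('pics/c28.png',cv2.resize(im,None,fx=3.2,fy=3.2))
im=cv2.imread('pics/s28.png')[140:300,250:410];cv2.imwrite('pics/c29.png',cv2.resize(im,None,fx=3.7,fy=3.7))
S=pickle.load(open('sc28.pkl','rb'))
for L in(-.1,-.05,0,.05,.1):
    f=lambda y:np.array([630.6+y*.1187,25.6+y*.993,180+32*np.cos(L)+y*np.sin(L)])
    print(L,'lug tops',[((proj(S,f(y))-[230,150])*3.2).round().tolist() for y in(-207,-45,45,207)])
E
```

```text
33.5333 [448.2 -53.4 382.6] [179.9   0.   83.2] [-0.5 -0.5 -0.2] 39.92491080034998
-0.1 lug tops [[141.0, 93.0], [271.0, 228.0], [350.0, 309.0], [502.0, 467.0]]
-0.05 lug tops [[142.0, 102.0], [272.0, 230.0], [350.0, 307.0], [504.0, 459.0]]
0 lug tops [[143.0, 111.0], [272.0, 232.0], [350.0, 305.0], [505.0, 451.0]]
0.05 lug tops [[144.0, 120.0], [272.0, 234.0], [350.0, 303.0], [506.0, 442.0]]
0.1 lug tops [[145.0, 129.0], [272.0, 236.0], [350.0, 302.0], [507.0, 434.0]]
```

View pics/c28.png

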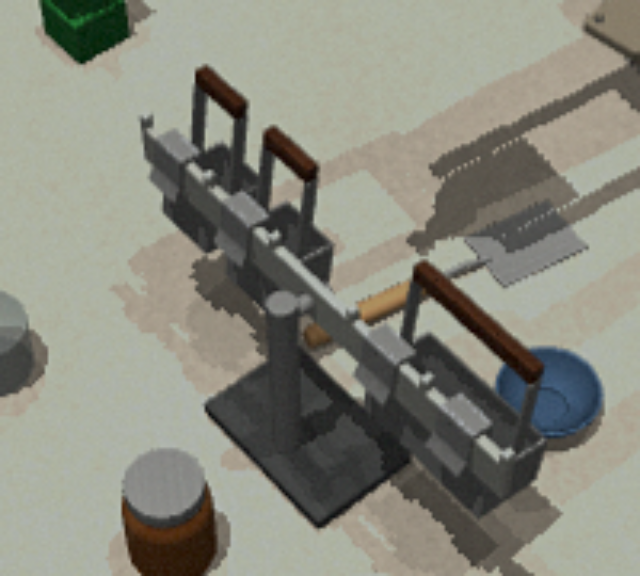

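View pics/c29.png

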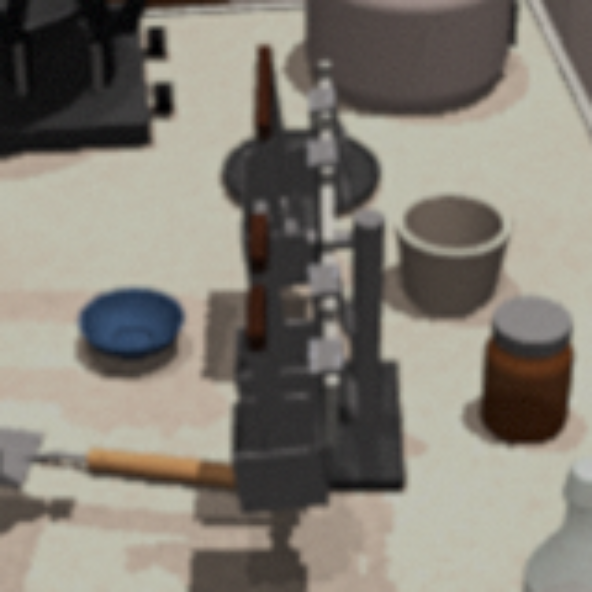

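View pics/sc28.png

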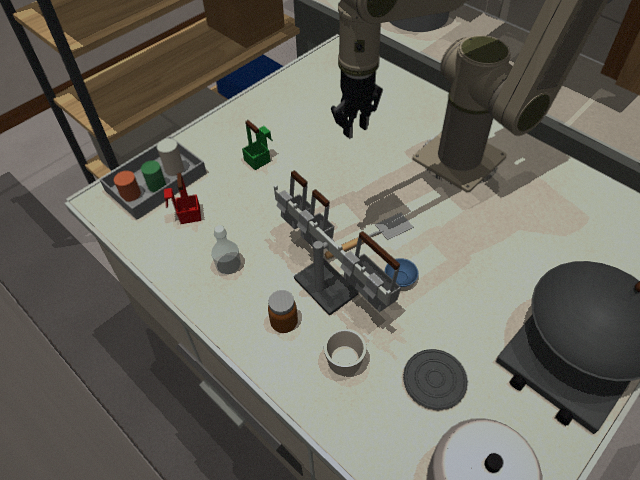

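>>> drive_tool(moves=[[[0,0,0],0],[[0,0,0],0],[[0,0,0],0],[[0,0,0],0],[[0,0,0],0],[[0,0,0],0],[[0,0,0],0],[[0,0,0],0]])

```text
time: 34.35
tool_pos: [450.2, -53.4, 380.5]
tcp_rot: [-180.0, -0.0, 83.2]
ft_force: [-0.4, 0.3, -0.2]
finger_gap: 40.2
```

```bash
python3 look.py c:sc29; python3 - <<'E'
from h import *
a=cv2.imread('pics/sc28.png').astype(int);b=cv2.imread('pics/sc29.png').astype(int);c=cv2.imread('pics/scene0.png').astype(int)
print('motion bar region',np.abs(a-b)[150:330,260:420].mean(),np.abs(a-b)[150:330,260:420].max())
for n,(x0,y0,x1,y1) in dict(cruet=(208,222,245,275),jar=(265,288,300,335),mortar=(322,328,370,380),trivet=(400,345,470,412),red=(165,170,205,225)).items(): print(n,np.abs(b-c)[y0:y1,x0:x1].mean())
print(r.hand_in())
E
```

```text
34.35 [450.2 -53.4 380.5] [-180.    -0.    83.2] [-0.4  0.3 -0.2] 40.16881125082358
motion bar region 2.4690162037037036 101
cruet 5.497535271120177
jar 5.289564336372847
mortar 5.425881410256411
trivet 4.708457711442786
red 4.90030303030303
the job is handed in; nothing more can be done
None
```

All three caddies hang on the bar with their boxes towards the robot, and I handed the job in at 34.4 s. The order was:
1. The first small caddy in the right outer place.
2. The wide caddy across both left places.
3. The second small caddy in the right inner place.

I let go of each one before fetching the next.

**What went wrong:** on the first carry, the small caddy's box hit the end of the bar and tilted about 30° in the grip. I squared it up by pressing it lightly (about 5 N) against the side of the bar, then hung it normally. While I lowered the wide caddy, the force on it rose to about 7 N for a moment, so I raised it 4 mm before releasing.

**Last checks:**
- **Level:** the bar ends were within about 0.03 rad of level in the scene view.
- **Lean along the way:** the bar leaned about −0.08 rad (4.6°) with the wide caddy and one small one hanging. With only the first small caddy it was about 0.12–0.14 rad (7–8°); that figure comes from hook height and the text's value. I did not measure the lean during the bump or the force peak.
- **Settled:** the last two pictures of the bar differed little on average (2.5 grey levels), though one pixel differed by 101. I took it as settled and did not look into that pixel.
- **Other things on the counter:** the cruet, jar, mortar, trivet and red look-alike matched the first picture by pixel comparison. I checked the dish, spatula and green look-alike only by eye, and they looked unmoved.

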